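# Send a tote of tape rolls round on the hook turntable

### The arm

A 6-joint arm with a two-finger parallel gripper is mounted at the origin on the work surface. World frame = base frame: x ahead of the robot, y to its left, z up, the work surface at z = 0. Lengths are in m, angles in rad, forces in N, time in s.
With the tool pointing down it reaches from about 0.275 to 1 m from the base axis. Payload 8.4 kg.
Tool frame: the origin (TCP) lies on the centre line of the jaws, within the pads' length; the fingertips stand 25 mm ahead of it and the grasp point (between the pads) lies 6 mm ahead of it; z points along the fingers, y is the line along which they close (so a half turn about z gives the same grasp; the last joint's range is limited). The gripper opens to 85 mm and grips with 20 to 120 N. Pads are 22 mm wide; open, the fingers measure 114 mm over their backs; the gripper's body (76 mm by 85 mm) begins 54 mm behind the grasp point. The pads swing forward as they close: fully open they stand 13 mm farther back than shut.
Start: joints at [-1.303, 0.353, 1.633, -0, 1.155, -0.002], TCP at [0.167, -0.602, 0.256] pointing down, gripper open.
Joint ranges: [-2.63, 2.63], [-0.92, 2.1], [0.06, 2.66], [-1.3, 4.44], [0, 2.69], [-3.02, 3.02]. Speed limits (rad/s): [2.22, 2.22, 2.79, 3.14, 3.14, 3.14].

### API

Orientations are given as a unit quaternion [w, x, y, z].
In Python, from bench import monitor, capture, camera_info, workorder gives the robot as it stands. The module is installed in compiled form; this text tells all that it offers.
- The arm moves only by the tool arm_command, never from a script. Its argument "deltas" is a list of rows, each a list of 6 numbers: the shift along the tool's x, y, z in mm, then the turn, a rotation vector about the tool's x, y, z in degrees. A call has 1 to 12 rows; each row is the pose to reach, as a shift and turn from the pose commanded when the call began, along the tool's axes at that moment; what a row does not reach only later rows make up. A row lasts 1/12 s, in which the tool goes at most 41.7 mm and 7.16 degrees, less where a joint would pass 70% of its speed; a pose out of reach is approached as far as the arm can. A call with a gripper value outside its range is refused whole. "claw" is the opening, from -1 (shut) to 1 (fully open), set as the call begins (left out, the last holds). The fingers move at their own pace and stop on an object; "squeeze" is the grip in N (left out, the last holds). Time passes only in rows, so rows that repeat a pose let the fingers close. It gives the time, the measured TCP pose, the force, the opening and the grip force at its end, in the units of the state.
- monitor.state(): the state, without advancing time (a new reading comes with each control period).
- capture(name): name is "scene" or "top"; returns the picture (400x640x3 uint8, blue, green, red); there is no depth.
- camera_info(name): a dict with "fov_y" (degrees; the focal length in pixels is half the picture's height over the tangent of half this angle, whatever the lens; pixels are square), "cx", "cy" (the principal point, pixels), "R" (3x3) and "t" (3): a world point X has camera coordinates R X + t. Camera axes: x right, y down, z forward; pixel columns grow to the right and rows downward; lengths in m; the calibration is good to about 2 mm. A picture is of the moment at which its call begins. camera_info takes no time and is no camera call.
- workorder.sign_off(): hands the job in; it is judged then, once.
The state is a dict: "t": time; "qpos": joint angles; "qd": joint speeds; "tau": joint torques, N m; "position": TCP position; "tcp_rot": TCP orientation; "wrist_force": force on the tool from outside, world axes, zero at the start; "torque": the same for the moment, N m; "finger_gap": finger opening in m; "grasp_force": force on a finger pad.
Only numpy, scipy, OpenCV 4.12 (cv2) and the standard library are available. Lean on these libraries where they do the work, as an engineer would, in place of code of your own. Each camera call takes 0.05 s, during which the arm holds its last target. There are 200 camera calls.

### The job

Send tape to the next bench: slide every tape roll up off the posts of the stand and put it in the carrying tote, and turn the empty hook turntable clockwise (it has a knob) back to its loading stop. Then hang the loaded tote by its handle bar on the two-pronged hook and turn the turntable counter-clockwise to its index stop, the tote still hanging; leave the other things alone.

Things in the scene. Friction and masses are not known exactly. Their poses are not given: they have to be found in the camera images.
- stand: Fixed tape stand: aluminium plate 170 x 170 x 15 mm with four upright steel posts at (+-50, +-50) mm in its frame. Round each post's foot is a white spacer 40 mm across, its top 30 mm above the table; the posts are 20 mm across and end 80 mm above the table. Origin: centre of the plate's underside; z up.
- roll1: Black roll of insulation tape with a cardboard core (one of two to four, all alike): ring 60 mm outside, 34 mm inside, 24 mm wide, 60 g. It starts lying flat over a post of the stand on the spacer. Origin: middle of the ring; z is the ring's axis. None if absent.
- roll2: Black roll of insulation tape with a cardboard core (one of two to four, all alike): ring 60 mm outside, 34 mm inside, 24 mm wide, 60 g. It starts lying flat over a post of the stand on the spacer. Origin: middle of the ring; z is the ring's axis. None if absent.
- roll3: Black roll of insulation tape with a cardboard core (one of two to four, all alike): ring 60 mm outside, 34 mm inside, 24 mm wide, 60 g. It starts lying flat over a post of the stand on the spacer. Origin: middle of the ring; z is the ring's axis. None if absent.
- roll4: Black roll of insulation tape with a cardboard core (one of two to four, all alike): ring 60 mm outside, 34 mm inside, 24 mm wide, 60 g. It starts lying flat over a post of the stand on the spacer. Origin: middle of the ring; z is the ring's axis. None if absent.
- tote: Loose grey carrying tote, 190 (x) x 122 (y) x 50 mm (z) outside, walls and floor 4 mm, 0.45 kg; a 4 mm wall at x = 0, 50 high, makes two bays. A rigid handle bridges its middle: uprights 30 mm wide (x), 6 mm thick at y = +-58 mm, carry a level bar. Origin: centre of the underside; z up. It starts standing on the table.
- tote_bar (a point): Centre of the tote's handle bar, a square steel bar 12 x 12 mm along the tote's y between the uprights, 145 mm above the tote's underside. Axes as the tote's.
- hook_seat (a point): Fixed on the turntable, on its vertical axis of rotation, 205 mm above the table: where the bar's centre lies when the tote is hung (across both prongs, in their troughs, the tote 30 mm above the disc). +x points to the mast (grey plate 90 mm wide in y, 210 mm high, face 116 mm from the axis), the prongs point to -x.
- hook_tip (a point): Midway between the tips of the two-pronged hook: 8 mm thick steel prongs at y = +-32 mm of hook_seat. From the mast each runs level (top 211 mm above the table), dips to a flat trough 22 mm wide at the axis (top 199 mm), then slopes up to its tip, 45 mm beyond the axis on the -x side (top 219 mm). Axes as hook_seat.
- knob_top (a point): Top centre of the turntable's upright black knob, 24 mm across, standing 47 mm tall on the disc (top 77 mm above the table), 130 mm from the axis on hook_seat's +y side.
- indexer (a joint): Angle of the turntable (aluminium disc 300 mm across, top 30 mm above the table, held by friction of 0.15 N m): grows counter-clockwise seen from above. It turns between two stops, dark upright blocks beside the disc that meet the dark lug on its rim: the loading stop at 0 and the index stop at 1.05 rad. It starts between, at 0.7 to 0.97 rad.
- pack1: Bystander to be left alone: black battery pack 200 x 45 x 25 (mm). Origin at its underside.
- pack2: Bystander to be left alone: black battery pack 200 x 45 x 25 (mm). Origin at its underside.
- pack3: Bystander to be left alone: black battery pack 200 x 45 x 25 (mm). Origin at its underside.
- mallet: Bystander to be left alone: hammer, 240 long, lying (mm). Origin at its underside.
- driver: Bystander to be left alone: screwdriver, 130 long, lying (mm). Origin at its underside.
- jar: Bystander to be left alone: jar, 48 across, 55 high (mm). Origin at its underside.
- glue: Bystander to be left alone: small bottle, 40 across, 90 high (mm). Origin at its underside.

How it is judged:
On the way, in this order (a step that is already met when the one before it is completed fails the run):
1. every tape roll that is present is off its post and lies inside the tote (x of roll1 in the frame of tote between -0.095 and 0.095 m and y of roll1 in the frame of tote between -0.061 and 0.061 m and z of roll1 in the frame of tote between 0.003 and 0.075 m and x of roll2 in the frame of tote between -0.095 and 0.095 m and y of roll2 in the frame of tote between -0.061 and 0.061 m and z of roll2 in the frame of tote between 0.003 and 0.075 m and x of roll3 in the frame of tote between -0.095 and 0.095 m and y of roll3 in the frame of tote between -0.061 and 0.061 m and z of roll3 in the frame of tote between 0.003 and 0.075 m and x of roll4 in the frame of tote between -0.095 and 0.095 m and y of roll4 in the frame of tote between -0.061 and 0.061 m and z of roll4 in the frame of tote between 0.003 and 0.075 m), for 0.3 s.
2. the tote, with all the rolls in it, hangs free by its bar in the troughs of both prongs, released, while the turntable stands at its loading stop (within 0.08 rad) (all of step 1 and x of tote_bar in the frame of hook_seat between -0.02 and 0.02 m and y of tote_bar in the frame of hook_seat between -0.024 and 0.024 m and z of tote_bar in the frame of hook_seat between -0.01 and 0.012 m and angle between tote's own z axis and vertical below 0.3 rad and contact force between tote and the fingers below 0.1 N and value of joint indexer below 0.08 rad), for 0.4 s.
3. the turntable is turned counter-clockwise to its index stop (within 0.05 rad) with the tote still hanging on the hook (value of joint indexer above 1 rad and x of tote_bar in the frame of hook_seat between -0.02 and 0.02 m and y of tote_bar in the frame of hook_seat between -0.024 and 0.024 m and z of tote_bar in the frame of hook_seat between -0.01 and 0.012 m and angle between tote's own z axis and vertical below 0.3 rad), for 0.2 s.
At the end, for the whole second after the job is handed in: All rolls present lie inside the tote; it hangs at rest, released, level within 0.3 rad, its bar in the troughs of both prongs (bar centre within 20 mm of the seat along the prongs, 24 mm across, 10 mm in height); the turntable is within 0.05 rad of its index stop at 1.05 rad (all of step 1 and all of step 3 and contact force between tote and the fingers below 0.1 N and linear speed of tote below 0.03 m/s and angular speed of tote below 0.3 rad/s); the robot touches nothing.
It fails at once if a bystander (battery packs, hammer, screwdriver, jar, bottle) is moved more than 50 mm (distance of any of pack1, pack2, pack3, mallet, driver, jar, glue from where it was at the start of the episode above 0.05 m).
Of roll1, roll2, roll3, roll4 only 2 to 4 are there at a start; the rules pass over those that are not, and their reading is None.
At some moment in a run one of tote may be knocked a few centimetres aside while the robot is not near it.
Once in a run the grip may slacken for a moment while it holds something.
It also fails if it takes over 208 s, if anything falls off the work surface, if the arm or the gripper's body presses on something with over 40 N, if the wrist force passes 120 N, or if a joint passes its speed limit or range.

## Working session

There is one attempt and no reset: what is moved stays moved. The work goes in short steps, Python scripts to look and compute and a tool call to move; the robot and the scene stay as the last step left them, time stands still between calls to the robot, and variables do not carry over. Pictures are saved under pics/ and viewed, at most 14 in all, crops included, and the job is handed in when it is done.

Besides the shell and the picture viewer there is one more tool, called after "Request:" as name([rows], argument=value, ...), one row to a line, values as JSON. arm_command: Moves the arm, as the interface text tells. Its arguments: {"type":"object","properties":{"deltas":{"type":"array"},"claw":{"type":"number"},"squeeze":{"type":"number"}},"required":["deltas"]}

```bash
mkdir -p pics; ls; python3 - <<'E'
from bench import monitor, capture, camera_info
import cv2
for n in("scene","top"):
    cv2.imwrite(f"pics/{n}0.png",capture(n)); c=camera_info(n); print(n,c)
print(monitor.state())
E
```

```text
pics
scene {'fov_y': 43.35154046145851, 'cx': 323.858869414895, 'cy': 202.28020164530764, 'R': array([[-0.02988264,  0.99955246, -0.00138383],
       [ 0.79505718,  0.02292993, -0.6061009 ],
       [-0.60579792, -0.01921212, -0.79538656]]), 't': array([ 0.03878424, -0.33400319,  2.0640007 ])}
top {'fov_y': 55.38388807809468, 'cx': 318.8724641846219, 'cy': 203.0372347279622, 'R': array([[ 0.00426837, -0.99987164, -0.01544327],
       [-0.99638377, -0.00294193, -0.08491604],
       [ 0.08485971,  0.01574988, -0.99626842]]), 't': array([-0.02789767,  0.58566775,  1.65850238])}
{'t': 0.1, 'qpos': array([-1.30340567e+00,  3.53619313e-01,  1.63404072e+00, -9.26195167e-06,
        1.15524765e+00, -2.39369816e-03]), 'qd': array([ 0.00080934, -0.00098744, -0.00159285,  0.00012281, -0.00137229,
        0.00071816]), 'tau': array([-1.23724596e-03, -6.06355548e+01, -3.42821288e+01, -1.08420313e-04,
        4.01290949e-03, -3.80711185e-05]), 'position': array([ 0.1664722 , -0.60200459,  0.25561965]), 'tcp_rot': array([-6.51193929e-04,  9.90915372e-01,  1.34485293e-01, -9.10637746e-05]), 'wrist_force': array([ 0.10738647, -0.54892909, -0.59462254]), 'torque': array([-0.01345618,  0.01364711, -0.01165098]), 'grasp_force': 0.0, 'finger_gap': 0.08554900907529638}
```

View pics/scene0.png

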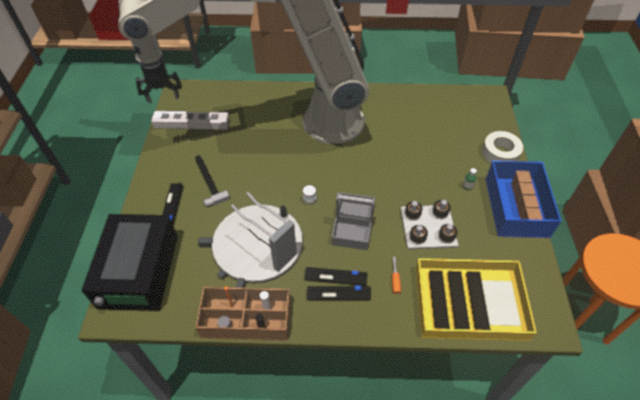

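View pics/top0.png

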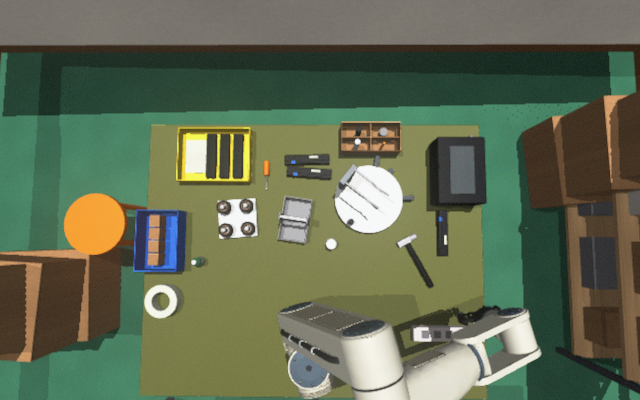

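The scene view shows the turntable at about (257,240), the tote at (353,220) and a stand with four rolls at (430,223). In the top view they are at (369,200), (295,220) and (237,218), with the knob near (351,222). I'll zoom in for measurable features.

```bash
cat > h.py <<'E'
import numpy as np, cv2
from bench import camera_info
def cam(n):
    c=camera_info(n); return 200/np.tan(np.radians(c['fov_y']/2)),c['cx'],c['cy'],np.array(c['R']),np.array(c['t'])
def ray(n,uv):
    f,cx,cy,R,t=cam(n); d=R.T@np.array([(uv[0]-cx)/f,(uv[1]-cy)/f,1]); return -R.T@t,d/np.linalg.norm(d)
def onz(n,uv,z):
    o,d=ray(n,uv); return o+d*(z-o[2])/d[2]
def tri(uvt,uvs):
    o1,d1=ray('top',uvt);o2,d2=ray('scene',uvs)
    s=np.linalg.lstsq(np.c_[d1,-d2],o2-o1,rcond=None)[0]
    a,b=o1+s[0]*d1,o2+s[1]*d2; return (a+b)/2,np.linalg.norm(a-b)*1000
def proj(n,X):
    f,cx,cy,R,t=cam(n); p=R@np.array(X)+t; return np.array([f*p[0]/p[2]+cx,f*p[1]/p[2]+cy])
def crop(src,box,k,out):
    im=cv2.imread(src) if isinstance(src,str) else src; x0,y0,x1,y1=box; c=cv2.resize(im[y0:y1,x0:x1],None,fx=k,fy=k,interpolation=cv2.INTER_CUBIC)
    for x in range((x0+9)//10*10,x1,10):
        cv2.line(c,((x-x0)*k,0),((x-x0)*k,6 if x%50 else 14),(0,255,255),1)
    for y in range((y0+9)//10*10,y1,10):
        cv2.line(c,(0,(y-y0)*k),(6 if y%50 else 14,(y-y0)*k),(0,255,255),1)
    cv2.imwrite(out,c)
E
python3 - <<'E'
from h import *
crop('pics/top0.png',(210,150,420,250),3,'pics/a.png')
crop('pics/scene0.png',(200,180,466,290),3,'pics/b.png')
a=cv2.imread('pics/a.png');b=cv2.imread('pics/b.png')
w=800
pad=lambda m:np.hstack([m,np.zeros((m.shape[0],800-m.shape[1],3),'uint8')])
crop('pics/top0.png',(212,154,412,248),4,'pics/a.png')
crop('pics/scene0.png',(205,182,465,282),3,'pics/b.png')
E
```

```text
(no output)
```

View pics/a.png

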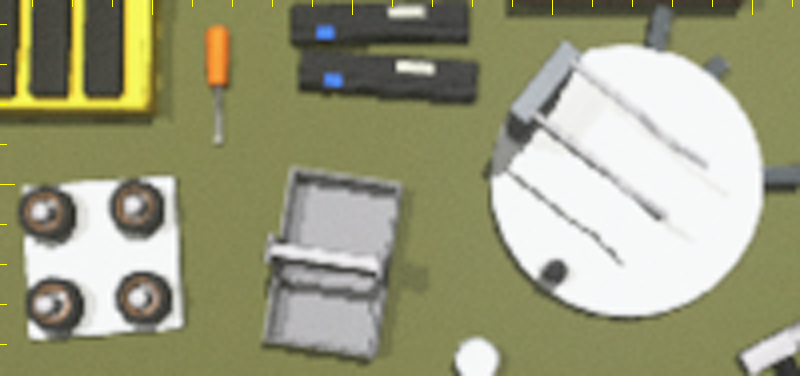

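View pics/b.png

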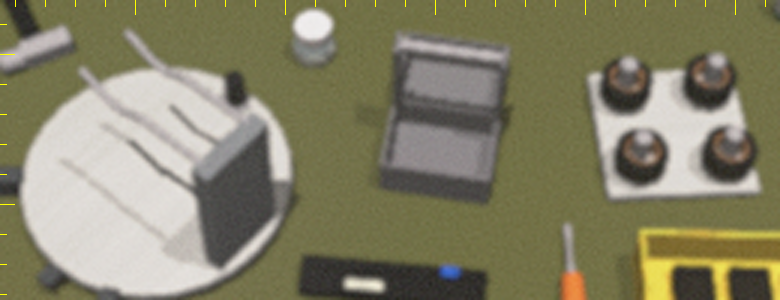

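The top crop shows the tote with its bar along (280..308, 216..222), the mast at about (347,180), prong tips near (389,195) and (378,208), and the knob at (350,222). The stops are at about (376,161), (391,171) and (407,198). All four posts carry rolls. Next I'll measure by masks.

```bash
python3 - <<'E'
from h import *
T=cv2.imread('pics/top0.png');S=cv2.imread('pics/scene0.png')
def blobs(im,box,lo,hi,amin,amax):
    x0,y0,x1,y1=box; k=4
    c=cv2.resize(im[y0:y1,x0:x1],None,fx=k,fy=k,interpolation=cv2.INTER_CUBIC)
    m=cv2.inRange(cv2.cvtColor(c,cv2.COLOR_BGR2HSV),lo,hi)
    r=[]
    for ct in cv2.findContours(m,cv2.RETR_EXTERNAL,cv2.CHAIN_APPROX_NONE)[0]:
        a=cv2.contourArea(ct)/k/k
        if amin<a<amax:
            h=cv2.convexHull(ct); (u,v),wh,an=cv2.minAreaRect(h); M=cv2.moments(h)
            o=np.array([x0-.375,y0-.375]); r.append((np.array([M['m10'],M['m01']])/M['m00']/k+o,np.array(wh)/k,an,a,cv2.boxPoints(((u,v),wh,an))/k+o,ct.reshape(-1,2)/k+o))
    return r
# rolls: dark rings
for n,im,b in(('top',T,(212,192,262,242)),('scene',S,(398,192,462,250))):
    R=blobs(im,b,(0,0,0),(180,255,70),60,400); print(n,'rolls',[(r[0].round(1),r[1].round(1),round(r[3])) for r in R])
    P=blobs(im,b,(0,0,120),(180,60,255),4,40); print(n,'posts',[(r[0].round(1),r[1].round(1)) for r in P])
    if n=='top': print([onz('top',r[0],.045).round(4) for r in R])
# disc
for n,im,b in(('top',T,(325,155,410,240)),('scene',S,(203,196,305,285))):
    D=max(blobs(im,b,(0,0,140),(180,45,255),500,9999),key=lambda r:r[3])
    e=cv2.fitEllipse(cv2.convexHull(D[5].astype('f4'))); print(n,'disc',e,onz(n,e[0],.03).round(4))
    h=cv2.convexHull(D[5].astype('f4')).reshape(-1,2); X=np.array([onz(n,p,.03) for p in h])[:,:2]
    A=np.c_[2*X,np.ones(len(X))]; s=np.linalg.lstsq(A,(X**2).sum(1),rcond=None)[0]; print(' circ',s[:2],np.sqrt(s[2]+s[:2]@s[:2]))
# dark bits round disc
for n,im,b in(('top',T,(325,150,420,240)),('scene',S,(196,190,310,285))):
    for r in blobs(im,b,(0,0,0),(180,255,85),8,600): print(n,'dark',r[0].round(1),r[1].round(1),round(r[3]),'on z.03',onz(n,r[0],.03).round(3),'z.077',onz(n,r[0],.077).round(3))
E
```

```text
top rolls []
top posts [(array([220.9, 236.5]), array([7.2, 4.3])), (array([224.5, 229.7]), array([6.8, 8.8])), (array([222.3, 206. ]), array([4.9, 7.4])), (array([245.2, 205.2]), array([5.8, 7.9])), (array([218.6, 200.8]), array([2.5, 4.6]))]
[]
scene rolls [(array([417.7, 236.3]), array([15.6, 10.8]), 77), (array([447.8, 233.9]), array([13.8, 17.3]), 87), (array([412.6, 212.6]), array([14.8, 10. ]), 75), (array([440.6, 209.6]), array([16.3, 13.2]), 82)]
scene posts [(array([438.2, 207.6]), array([2.7, 2.8])), (array([414.4, 202.8]), array([5.8, 6. ])), (array([443.8, 201.6]), array([6.1, 5.8]))]
top disc ((368.0765075683594, 198.0087432861328), (67.67989349365234, 71.22216033935547), 145.24476623535156) [ 0.6082 -0.2423  0.03  ]
 circ [ 0.60912162 -0.24188642] 0.15255730659221786
scene disc ((255.9156036376953, 239.58035278320312), (82.87044525146484, 90.19093322753906), 78.90481567382812) [ 0.6065 -0.2472  0.03  ]
 circ [ 0.59998785 -0.24708483] 0.15609573372587082
top dark [350.2 221.8] [4. 5.] 14 on z.03 [ 0.503 -0.163  0.03 ] z.077 [ 0.501 -0.16   0.077]
top dark [406.8 200.3] 
[... 645 characters left out ...]
.324  0.077]
scene dark [306.9 274. ] [14.2  5.5] 67 on z.03 [ 0.731 -0.071  0.03 ] z.077 [ 0.758 -0.068  0.077]
scene dark [278.9 272.9] [ 5.7 43.5] 41 on z.03 [ 0.73 -0.16  0.03] z.077 [ 0.756 -0.154  0.077]
scene dark [301.8 249.1] [2.5 8.2] 12 on z.03 [ 0.639 -0.092  0.03 ] z.077 [ 0.669 -0.089  0.077]
scene dark [204.5 244.1] [ 6. 13.] 63 on z.03 [ 0.629 -0.415  0.03 ] z.077 [ 0.659 -0.401  0.077]
scene dark [283.2 210.9] [11.1  5.9] 54 on z.03 [ 0.485 -0.166  0.03 ] z.077 [ 0.52  -0.16   0.077]
scene dark [210.1 205.3] [1.5 7.5] 8 on z.03 [ 0.469 -0.424  0.03 ] z.077 [ 0.504 -0.409  0.077]
scene dark [213.5 191.5] [4.2 8.5] 28 on z.03 [ 0.406 -0.422  0.03 ] z.077 [ 0.443 -0.408  0.077]
```

```bash
cat >> h.py <<'E'
def blobs(im,box,lo,hi,amin,amax,k=4):
    x0,y0,x1,y1=box
    c=cv2.resize(im[y0:y1,x0:x1],None,fx=k,fy=k,interpolation=cv2.INTER_CUBIC)
    m=cv2.inRange(cv2.cvtColor(c,cv2.COLOR_BGR2HSV),lo,hi); r=[]
    o=np.array([x0,y0])-.5+.5/k
    for ct in cv2.findContours(m,cv2.RETR_EXTERNAL,cv2.CHAIN_APPROX_NONE)[0]:
        h=cv2.convexHull(ct); a=cv2.contourArea(h)/k/k
        if amin<a<amax:
            (u,v),wh,an=cv2.minAreaRect(h); M=cv2.moments(h)
            r.append(dict(c=np.array([M['m10'],M['m01']])/M['m00']/k+o,wh=np.array(wh)/k,a=a,box=cv2.boxPoints(((u,v),wh,an))/k+o,ct=ct.reshape(-1,2)/k+o))
    return r
E
python3 - <<'E'
from h import *
T=cv2.imread('pics/top0.png');S=cv2.imread('pics/scene0.png')
rt=blobs(T,(212,192,262,242),(0,0,0),(180,255,100),90,400); rs=blobs(S,(398,192,462,252),(0,0,0),(180,255,100),90,600)
print([(r['c'].round(1),r['wh'].round(1)) for r in rt]);print([(r['c'].round(1),r['wh'].round(1)) for r in rs])
for a in rt:
    x=onz('top',a['c'],.042); b=min(rs,key=lambda r:np.hypot(*(r['c']-proj('scene',x)))) if rs else None
    if b: p,e=tri(a['c'],b['c']); print('roll top@.042',x.round(4),'scene',onz('scene',b['c'],.042).round(4),'tri',p.round(4),round(e,1))
w=blobs(T,(212,192,262,244),(0,0,140),(180,50,255),300,3000)
for r in w: print('plate',r['wh'],[onz('top',q,.015)[:2].round(4) for q in r['box']])
for n,im,b in(('top',T,(274,192,316,248)),('scene',S,(325,188,380,252))):
    for v in(150,170):
        for r in blobs(im,b,(0,0,v),(180,45,255),15,900): print(n,v,'bar',r['c'].round(1),r['wh'].round(1),r['a'].round(),r['box'].round(1).tolist(),onz(n,r['c'],.151).round(4))
    for r in blobs(im,b,(0,0,0),(180,45,255),300,3000): print(n,'tote',r['c'].round(1),r['wh'].round(1),r['box'].round(1).tolist(), [onz(n,q,.05)[:2].round(3).tolist() for q in r['box']])
a=tri((388.1,195.1),(247,192.7));b=tri((377.4,207.9),(232.3,205.));c=tri((388.1,195.1),(232.3,205.));d=tri((377.4,207.9),(247,192.7)); print(a,b,c,d)
E
```

```text
[(array([225.4, 230.5]), array([15.2, 13.3])), (array([247.6, 228.2]), array([12.8, 13.2])), (array([223.4, 207.1]), array([14.9, 13. ])), (array([246. , 205.6]), array([13.6, 13. ]))]
[(array([418.1, 234.2]), array([16.9, 17. ])), (array([448., 233.]), array([18.9, 17.2])), (array([413. , 209.5]), array([16.1, 18.5])), (array([441. , 208.3]), array([18.7, 17.7]))]
roll top@.042 [0.463  0.3812 0.042 ] scene [0.4674 0.3806 0.042 ] tri [0.463  0.3824 0.0363] 0.5
roll top@.042 [0.4732 0.2842 0.042 ] scene [0.4755 0.2834 0.042 ] tri [0.4732 0.2844 0.0391] 0.8
roll top@.042 [0.5651 0.3925 0.042 ] scene [0.5697 0.3925 0.042 ] tri [0.5656 0.3942 0.0359] 0.0
roll top@.042 [0.5722 0.2932 0.042 ] scene [0.5775 0.2923 0.042 ] tri [0.5728 0.2942 0.0351] 0.9
plate [39.26952744 39.36743546] [array([0.6006, 0.4326]), array([0.6122, 0.2569]), array([0.4381, 0.2427]), array([0.4264, 0.4168])]Traceback (most recent call last):
  File "<stdin>", line 12, in <module>
AttributeError: 'float' object has no attribute 'round'
```

```bash
python3 - <<'E'
from h import *
T=cv2.imread('pics/top0.png');S=cv2.imread('pics/scene0.png')
for n,im,b in(('top',T,(274,192,316,248)),('scene',S,(325,188,380,252))):
    for v in(150,170,190):
        for r in blobs(im,b,(0,0,v),(180,45,255),15,900): print(n,v,'bar',r['c'].round(1),r['wh'].round(1),round(r['a']),r['box'].round(1).tolist(),onz(n,r['c'],.151).round(4))
    for r in blobs(im,b,(0,0,0),(180,45,255),300,3000): print(n,'tote',r['c'].round(1),r['wh'].round(1),r['box'].round(1).tolist(), [onz(n,q,.05)[:2].round(3).tolist() for q in r['box']])
a=tri((388.1,195.1),(247,192.7));b=tri((377.4,207.9),(232.3,205.));c=tri((388.1,195.1),(232.3,205.));d=tri((377.4,207.9),(247,192.7)); print(a,b,c,d)
E
```

```text
top 150 bar [293.8 234.2] [24.7 13.6] 317 [[280.4, 238.7], [282.6, 225.3], [307.0, 229.3], [304.8, 242.6]] [0.4479 0.0735 0.151 ]
top 150 bar [294.3 223.4] [21.7  3.8] 71 [[283.1, 223.8], [283.6, 220.0], [305.1, 222.8], [304.6, 226.6]] [0.4915 0.0719 0.151 ]
top 150 bar [295.1 211.4] [31.5 20.1] 561 [[277.4, 218.8], [279.9, 198.8], [311.2, 202.7], [308.7, 222.7]] [0.5406 0.0691 0.151 ]
top 150 bar [284.3 199.3] [ 2.3 10.9] 17 [[280.7, 204.9], [284.5, 194.7], [286.7, 195.5], [282.8, 205.7]] [0.5898 0.114  0.151 ]
top 170 bar [293.9 234.1] [22.2 12.2] 250 [[282.4, 238.4], [284.1, 226.4], [306.1, 229.6], [304.3, 241.6]] [0.4479 0.0733 0.151 ]
top 170 bar [295.1 223.6] [19.6  2.9] 47 [[284.7, 223.6], [285.1, 220.7], [304.6, 223.2], [304.2, 226.1]] [0.4908 0.0685 0.151 ]
top 170 bar [296.2 211.1] [29.7 18.7] 471 [[278.5, 217.2], [281.4, 198.7], [310.8, 203.4], [307.8, 221.9]] [0.5419 0.0648 0.151 ]
top 190 bar [301.5 232.5] [9.  4.1] 23 [[297.5, 230.5], [300.5, 227.6], [306.7, 234.2], [303.7, 237.0]] [0.4547 0.0422 0.151 ]
top 190 bar [296.2 211.2] [28.9 17.9] 435 [[279.0, 217.1], [281.8,
[... 274 characters left out ...]
7.0, 197.2], [337.6, 193.7], [372.8, 199.1], [372.3, 202.6]] [0.5156 0.0757 0.151 ]
scene 170 bar [354.4 198.1] [33.8  2.5] 77 [[338.0, 197.1], [338.3, 194.6], [371.8, 199.3], [371.5, 201.7]] [0.5159 0.0757 0.151 ]
scene tote [352.4 220.3] [39.1 53.5] [[329.8, 244.7], [336.5, 191.6], [375.3, 196.5], [368.6, 249.6]] [[0.632, -0.0], [0.41, 0.018], [0.428, 0.154], [0.647, 0.126]]
(array([ 0.59427853, -0.26993681,  0.26801347]), np.float64(40.97423601655374)) (array([ 0.5589801 , -0.28957421,  0.1568511 ]), np.float64(48.54248332751579)) (array([ 0.60172361, -0.29992333,  0.2131942 ]), np.float64(0.2766360046862678)) (array([ 0.55160873, -0.25954558,  0.21178047]), np.float64(3.616695541948372))
```

Measurements agree with each other. The rolls are within about 1.5 mm of the stand's post pattern, and the prong tips triangulate to z≈0.213 at a 64 mm spacing. The seat is at about (0.606,-0.244) and hook x is at about 51°. First I'll turn the turntable by bracketing the knob.

```bash
cat >> h.py <<'E'
from scipy.spatial.transform import Rotation as Ro
def delta(*targets,frm=None):
    """targets (x,y,z,tool-y angle deg), tool down -> rows from the present pose (or frm, same form)"""
    from bench import monitor
    def pose(t):
        a=np.radians(t[3]); return np.array(t[:3]),np.c_[[-np.sin(a),np.cos(a),0],[np.cos(a),np.sin(a),0],[0,0,-1]]
    if frm is None:
        s=monitor.state(); p0=np.array(s['position']); w,x,y,z=s['tcp_rot']; R0=Ro.from_quat([x,y,z,w]).as_matrix()
    else: p0,R0=pose(frm)
    for t in targets:
        p,R=pose(t); d=R0.T@(p-p0)*1000; rv=np.degrees(Ro.from_matrix(R0.T@R).as_rotvec()); print(t,'->',d.round(1).tolist(),rv.round(2).tolist())
E
python3 - <<'E'
from h import *
delta((.503,-.162,.256,51.2),(.503,-.162,.066,51.2))
print(tri((292.6,218.1),(354.4,198.0)),tri((350.2,221.8),(283.2-0,210.9)))
e=[onz('scene',q,.151) for q in((337.3,195.4),(372.5,200.9))]; print(e,np.degrees(np.arctan2(*(e[1]-e[0])[[1,0]])))
E
```

```text
(0.503, -0.162, 0.256, 51.2) -> [441.6, -334.4, 0.1] [-0.04, -0.08, -125.74]
(0.503, -0.162, 0.066, 51.2) -> [441.6, -334.1, 190.1] [-0.04, -0.08, -125.74]
(array([0.51327225, 0.07760265, 0.1482436 ]), np.float64(3.310540724202265)) (array([ 0.50245266, -0.16232375,  0.05326061]), np.float64(0.9025086635207952))
[array([0.50648047, 0.02028696, 0.151     ]), array([0.52574729, 0.13406447, 0.151     ])] 80.38884117060196
```

Request:
arm_command([
  [442,-334,0,0,0,-70],
  [442,-334,0,0,0,-70],
  [442,-334,0,0,0,-70],
  [442,-334,0,0,0,-70],
  [442,-334,0,0,0,-70],
  [442,-334,0,0,0,-70],
  [442,-334,0,0,0,-70],
  [442,-334,0,0,0,-70],
  [442,-334,0,0,0,-70],
  [442,-334,0,0,0,-70],
  [442,-334,0,0,0,-70],
  [442,-334,0,0,0,-70],
], claw=0.6)

```text
t: 1.1
position: [0.4714, -0.2036, 0.2562]
tcp_rot: [-0.0, 0.734, 0.679, -0.0]
wrist_force: [0.3, -1.5, 0.4]
finger_gap: 0.0681
grasp_force: 0.0
```

Request:
arm_command([
  [0,0,0,0,0,-55.7],
  [0,0,0,0,0,-55.7],
  [0,0,0,0,0,-55.7],
  [0,0,0,0,0,-55.7],
  [0,0,0,0,0,-55.7],
  [0,0,0,0,0,-55.7],
  [0,0,0,0,0,-55.7],
  [0,0,0,0,0,-55.7],
  [0,0,0,0,0,-55.7],
  [0,0,0,0,0,-55.7],
])

```text
t: 1.93
position: [0.4706, -0.2055, 0.2561]
tcp_rot: [-0.0, 0.334, 0.943, 0.0]
wrist_force: [-0.3, -0.2, 0.1]
finger_gap: 0.0683
grasp_force: 0.0
```

```bash
python3 - <<'E'
from h import *
delta((.503,-.162,.066,51.2))
E
```

```text
(0.503, -0.162, 0.066, 51.2) -> [2.1, 54.2, 190.1] [-0.01, -0.03, -0.23]
```

Request:
arm_command([
  [2,30,60,0,0,0],
  [2,54,90,0,0,0],
  [2,54,120,0,0,0],
  [2,54,150,0,0,0],
  [2,54,175,0,0,0],
  [2,54,190,0,0,0],
  [2,54,190,0,0,0],
  [2,54,190,0,0,0],
])

```text
t: 2.6
position: [0.5026, -0.162, 0.0658]
tcp_rot: [-0.001, 0.334, 0.943, -0.0]
wrist_force: [0.4, 0.4, 0.1]
finger_gap: 0.0686
grasp_force: 0.0
```

Request:
arm_command([
  [0,0,0,0,0,0],
  [0,0,0,0,0,0],
  [0,0,0,0,0,0],
  [0,0,0,0,0,0],
  [0,0,0,0,0,0],
  [0,0,0,0,0,0],
], claw=-0.3)

```text
t: 3.1
position: [0.5032, -0.1623, 0.0667]
tcp_rot: [0.0, 0.333, 0.943, 0.0]
wrist_force: [-0.4, 0.3, -1.4]
finger_gap: 0.03
grasp_force: 0.0
```

```bash
python3 - <<'E'
from h import *
T=capture('top') if 0 else None
c=np.array([.606,-.244])
a0=141.2
frm=(.503,-.162,.066,51.2)
L=[]
for k in range(1,13):
    a=a0-4*k; r=.132; L.append((*(c+r*np.array([np.cos(np.radians(a)),np.sin(np.radians(a))])).round(4).tolist(),.066,a-90))
delta(*L)
E
```

```text
(0.5091, -0.1543, 0.066, 47.19999999999999) -> [0.5, 9.9, 0.8] [0.02, 0.04, 3.95]
(0.5156, -0.1478, 0.066, 43.19999999999999) -> [-0.5, 19.1, 0.8] [0.02, 0.04, 7.95]
(0.5226, -0.1417, 0.066, 39.19999999999999) -> [-2.1, 28.2, 0.8] [0.02, 0.04, 11.95]
(0.5299, -0.1361, 0.066, 35.19999999999999) -> [-4.3, 37.1, 0.8] [0.02, 0.04, 15.95]
(0.5376, -0.1311, 0.066, 31.19999999999999) -> [-7.2, 45.9, 0.8] [0.02, 0.04, 19.95]
(0.5457, -0.1266, 0.066, 27.19999999999999) -> [-10.7, 54.4, 0.8] [0.02, 0.04, 23.95]
(0.554, -0.1227, 0.066, 23.19999999999999) -> [-14.7, 62.7, 0.8] [0.03, 0.04, 27.95]
(0.5626, -0.1193, 0.066, 19.19999999999999) -> [-19.2, 70.7, 0.8] [0.03, 0.04, 31.95]
(0.5714, -0.1166, 0.066, 15.199999999999989) -> [-24.4, 78.4, 0.8] [0.03, 0.04, 35.95]
(0.5804, -0.1145, 0.066, 11.199999999999989) -> [-30.1, 85.6, 0.8] [0.03, 0.03, 39.95]
(0.5895, -0.113, 0.066, 7.199999999999989) -> [-36.2, 92.5, 0.8] [0.03, 0.03, 43.95]
(0.5986, -0.1122, 0.066, 3.1999999999999886) -> [-42.8, 98.8, 0.8] [0.03, 0.03, 47.95]
```

Request:
arm_command([
  [0,5,1,0,0,2],
  [0,10,1,0,0,4],
  [-0.5,19,1,0,0,8],
  [-2,28,1,0,0,12],
  [-4,37,1,0,0,16],
  [-7,46,1,0,0,20],
  [-10.7,54.5,1,0,0,24],
  [-14.7,62.7,1,0,0,28],
  [-19.2,70.7,1,0,0,32],
  [-24.4,78.4,1,0,0,36],
  [-24.4,78.4,1,0,0,36],
])

```text
t: 4.02
position: [0.5727, -0.1161, 0.0655]
tcp_rot: [0.001, 0.609, 0.793, 0.0]
wrist_force: [-0.2, 0.3, 0.3]
finger_gap: 0.03
grasp_force: 0.0
```

```bash
python3 - <<'E'
from h import *
from bench import capture
T=capture('top');S=capture('scene');cv2.imwrite('pics/top1.png',T);cv2.imwrite('pics/scene1.png',S)
crop(T,(325,145,425,245),4,'pics/c.png');crop(S,(195,185,315,290),3,'pics/c2.png')
a=cv2.imread('pics/c.png');b=cv2.imread('pics/c2.png');b=np.vstack([b,np.zeros((400-b.shape[0],b.shape[1],3),'uint8')]);cv2.imwrite('pics/d.png',np.hstack([a,b]))
E
```

```text
(no output)
```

View pics/d.png

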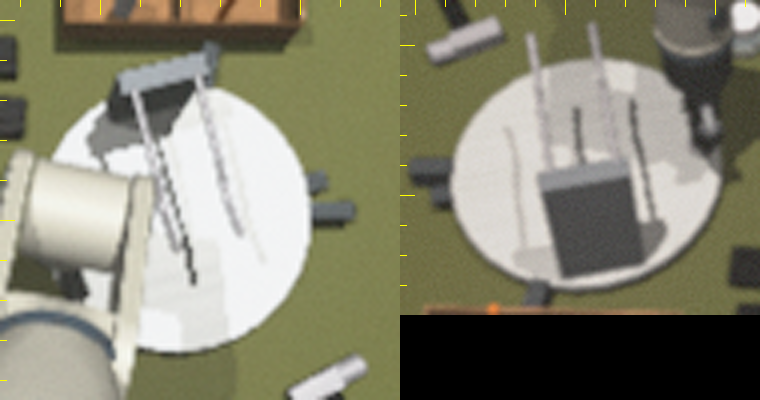

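The top crop shows the lug at about (404,190), now close to the loading stop at (408,198). I'll push on in small steps and watch the force.

Request:
arm_command([
  [0.3,4.6,0,0,0,2],
  [0,9,0,0,0,4],
  [0,9,0,0,0,4],
])

```text
t: 4.37
position: [0.5798, -0.1142, 0.0653]
tcp_rot: [0.0, 0.635, 0.773, -0.0]
wrist_force: [0.6, -0.3, 0.7]
finger_gap: 0.03
grasp_force: 0.0
```

Request:
arm_command([
  [0,4.6,0,0,0,2],
  [0,4.6,0,0,0,2],
  [0,4.6,0,0,0,2],
])

```text
t: 4.62
position: [0.584, -0.1134, 0.0653]
tcp_rot: [-0.0, 0.647, 0.762, 0.0]
wrist_force: [-0.5, 0.3, -0.2]
finger_gap: 0.0301
grasp_force: 0.0
```

Request:
arm_command([
  [0,4,0,0,0,2],
  [0,4,0,0,0,2],
  [0,4,0,0,0,2],
])

```text
t: 4.87
position: [0.5876, -0.1126, 0.0651]
tcp_rot: [-0.0, 0.661, 0.751, -0.0]
wrist_force: [-2.4, -0.1, -0.8]
finger_gap: 0.0303
grasp_force: 1.1
```

Request:
arm_command([
  [0,2,0,0,0,1],
  [0,3,0,0,0,1],
  [0,3,0,0,0,1],
])

```text
t: 5.12
position: [0.5878, -0.1127, 0.0648]
tcp_rot: [-0.003, 0.667, 0.745, -0.002]
wrist_force: [-13.1, -5.3, 8.4]
finger_gap: 0.03
grasp_force: 6.7
```

Request:
arm_command([
  [0,2,0,0,0,1],
  [0,3,0,0,0,1],
  [0,3,0,0,0,1],
])

```text
t: 5.37
position: [0.588, -0.1128, 0.0645]
tcp_rot: [-0.005, 0.674, 0.739, -0.004]
wrist_force: [-22.5, -8.5, 15.3]
finger_gap: 0.0301
grasp_force: 11.8
```

The turntable is at its loading stop. I'll release it and go to the first roll at the near-left post, (0.464,0.382).

Request:
arm_command([
  [0,-5,0,0,0,0],
  [0,-9,0,0,0,0],
  [0,-9,0,0,0,0],
  [0,-9,0,0,0,0],
  [0,-9,-40,0,0,0],
  [0,-9,-80,0,0,0],
  [0,-9,-120,0,0,0],
  [0,-9,-160,0,0,0],
  [0,-9,-190,0,0,0],
  [0,-9,-190,0,0,0],
], claw=0.2)

```text
t: 6.2
position: [0.5892, -0.1132, 0.2627]
tcp_rot: [0.005, 0.674, 0.738, 0.003]
wrist_force: [1.2, -1.0, -0.2]
finger_gap: 0.0515
grasp_force: 0.0
```

```bash
python3 - <<'E'
from h import *
delta((.464,.382,.255,80),(.464,.382,.05,80))
delta((.464,.382,.05,80),frm=(.464,.382,.255,80))
E
```

```text
(0.464, 0.382, 0.255, 80) -> [504.5, -80.0, 5.3] [0.44, 0.58, -74.81]
(0.464, 0.382, 0.05, 80) -> [505.1, -82.3, 210.2] [0.44, 0.58, -74.81]
(0.464, 0.382, 0.05, 80) -> [0.0, 0.0, 205.0] [0.0, 0.0, 0.0]
```

Request:
arm_command([
  [505,-80,5,0.4,0.6,-75],
  [505,-80,5,0.4,0.6,-75],
  [505,-80,5,0.4,0.6,-75],
  [505,-80,5,0.4,0.6,-75],
  [505,-80,5,0.4,0.6,-75],
  [505,-80,5,0.4,0.6,-75],
  [505,-80,5,0.4,0.6,-75],
  [505,-80,5,0.4,0.6,-75],
  [505,-80,5,0.4,0.6,-75],
  [505,-80,5,0.4,0.6,-75],
  [505,-80,5,0.4,0.6,-75],
  [505,-80,5,0.4,0.6,-75],
], claw=1)

```text
t: 7.2
position: [0.4622, 0.3745, 0.2501]
tcp_rot: [-0.006, 0.083, 0.997, 0.001]
wrist_force: [1.5, -0.2, -0.4]
finger_gap: 0.0852
grasp_force: 0.0
```

Request:
arm_command([
  [0,0,0,0,0,0],
  [0,0,0,0,0,0],
  [0,0,0,0,0,0],
])

```text
t: 7.45
position: [0.4628, 0.3722, 0.2498]
tcp_rot: [-0.006, 0.085, 0.996, 0.001]
wrist_force: [0.1, 0.2, 0.4]
finger_gap: 0.085
grasp_force: 0.0
```

```bash
cat >> h.py <<'E'
def tote(T,S,show=None):
    """bar centre & tote yaw"""
    r=[max(blobs(S,(315,175,400,262),(0,0,v),(180,45,255),15,900),key=lambda r:r['wh'].max()/r['wh'].min()*(r['wh'].max()>25)) for v in(150,160)]
    for q in r:
        b=q['box'];
        if q['wh'][0]>0:
            b=b[np.argsort(b[:,0])]; e=[(b[0]+b[1])/2,(b[2]+b[3])/2]; E=[onz('scene',p,.151) for p in e]; d=E[1]-E[0]
            print('scene bar',q['c'].round(1),q['wh'].round(1),'mid@.151',((E[0]+E[1])/2).round(4),'len',np.linalg.norm(d).round(3),'y-angle',np.degrees(np.arctan2(d[1],d[0])).round(1))
    t=max(blobs(T,(262,180,328,260),(0,0,0),(180,45,255),300,4000),key=lambda r:r['a']); E=np.array([onz('top',p,.05)[:2] for p in t['box']]); print('top outline',t['wh'].round(1),'mean@.05',E.mean(0).round(4)); 
    for i in range(2): d=E[i+1]-E[i]; print('  side',np.linalg.norm(d).round(3),np.degrees(np.arctan2(d[1],d[0])).round(1)%180)
E
python3 - <<'E'
from h import *
from bench import capture
T=capture('top');S=capture('scene');cv2.imwrite('pics/top2.png',T);cv2.imwrite('pics/scene2.png',S)
tote(T,S)
delta((.464,.382,.05,80))
crop(T,(212,180,412,260),4,'pics/e.png')
E
```

```text
scene bar [354.5 198.1] [35.6  3.3] mid@.151 [0.5161 0.0774 0.151 ] len 0.115 y-angle 81.1
scene bar [354.6 198.1] [34.8  2.8] mid@.151 [0.5161 0.0771 0.151 ] len 0.113 y-angle 81.6
top outline [32.  45.3] mean@.05 [0.5138 0.0838]
  side 0.197 172.1
  side 0.14 81.5
(0.464, 0.382, 0.05, 80) -> [-1.2, 10.7, 200.2] [0.02, -0.67, 0.11]
```

View pics/e.png

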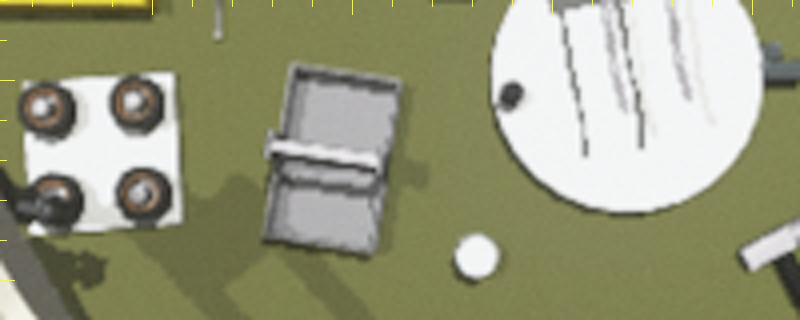

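The top view shows the tote unmoved, with the bar mid at about (293,218), all four rolls on their posts, and the hook now facing the robot. Picking roll A now.

Request:
arm_command([
  [-1.2,11,30,0,-0.7,0],
  [-1.2,11,70,0,-0.7,0],
  [-1.2,11,110,0,-0.7,0],
  [-1.2,11,150,0,-0.7,0],
  [-1.2,11,180,0,-0.7,0],
  [-1.2,11,200,0,-0.7,0],
  [-1.2,11,200,0,-0.7,0],
])

```text
t: 8.13
position: [0.4621, 0.38, 0.0462]
tcp_rot: [-0.002, 0.087, 0.996, -0.002]
wrist_force: [-0.8, -1.2, -0.1]
finger_gap: 0.0857
grasp_force: 0.0
```

Request:
arm_command([
  [0,0,0,0,0,0],
  [0,0,0,0,0,0],
  [0,0,0,0,0,0],
  [0,0,0,0,0,0],
  [0,0,0,0,0,0],
  [0,0,0,0,0,0],
], claw=-0.3, squeeze=50)

```text
t: 8.63
position: [0.4652, 0.3839, 0.0527]
tcp_rot: [0.002, 0.086, 0.996, 0.001]
wrist_force: [1.5, -2.4, 7.4]
finger_gap: 0.0581
grasp_force: 54.2
```

```bash
python3 - <<'E'
from h import *
from bench import monitor
s=monitor.state();print(s['position'],s['finger_gap'],s['grasp_force'])
b=np.array([.515,.077]);ux=np.array([np.cos(np.radians(-9)),np.sin(np.radians(-9))])
n=(b-.055*ux).round(4);f=(b+.055*ux).round(4);print(n,f)
P=(.464,.382,.05,80)
delta((.464,.382,.25,80),(*n,.25,81),(*n,.036,81),frm=P)
E
```

```text
[0.46522484 0.38393918 0.05267966] 0.05808178355109636 54.24085255712271
[0.4607 0.0856] [0.5693 0.0684]
(0.464, 0.382, 0.25, 80) -> [0.0, 0.0, -200.0] [0.0, 0.0, 0.0]
(np.float64(0.4607), np.float64(0.0856), 0.25, 81) -> [-48.2, -292.5, -200.0] [0.0, 0.0, -1.0]
(np.float64(0.4607), np.float64(0.0856), 0.036, 81) -> [-48.2, -292.5, 14.0] [0.0, 0.0, -1.0]
```

Request:
arm_command([
  [0,0,-20,0,0,0],
  [0,0,-50,0,0,0],
  [0,0,-90,0,0,0],
  [0,0,-130,0,0,0],
  [-4,-25,-165,0,0,0],
  [-10,-60,-190,0,0,-1],
  [-16,-100,-200,0,0,-1],
  [-23,-140,-200,0,0,-1],
  [-30,-180,-200,0,0,-1],
  [-36,-220,-200,0,0,-1],
  [-43,-260,-200,0,0,-1],
  [-48,-292,-200,0,0,-1],
])

```text
t: 9.63
position: [0.4607, 0.0848, 0.2514]
tcp_rot: [0.001, 0.077, 0.997, 0.0]
wrist_force: [1.0, -0.1, -0.4]
finger_gap: 0.0583
grasp_force: 53.9
```

Request:
arm_command([
  [0,0,0,0,0,0],
  [0,0,0,0,0,0],
  [0,0,0,0,0,0],
])

```text
t: 9.88
position: [0.4614, 0.0875, 0.251]
tcp_rot: [0.001, 0.078, 0.997, 0.001]
wrist_force: [0.1, -0.2, -0.6]
finger_gap: 0.0579
grasp_force: 53.9
```

```bash
python3 - <<'E'
from h import *
from bench import monitor
s=monitor.state();print(s['position'],s['finger_gap'],s['grasp_force'])
delta((.4607,.0856,.036,81))
E
```

```text
[0.4614001  0.08746346 0.25100954] 0.057865810816766346 53.93474545329809
(0.4607, 0.0856, 0.036, 81) -> [0.8, -2.3, 215.0] [0.1, 0.12, 0.1]
```

Request:
arm_command([
  [1,-2,35,0,0,0],
  [1,-2,75,0,0,0],
  [1,-2,110,0,0,0],
  [1,-2,145,0,0,0],
  [1,-2,175,0,0,0],
  [1,-2,195,0,0,0],
  [1,-2,208,0,0,0],
  [1,-2,214,0,0,0],
  [1,-2,214,0,0,0],
])

```text
t: 10.63
position: [0.4594, 0.0866, 0.0352]
tcp_rot: [-0.001, 0.076, 0.997, 0.0]
wrist_force: [-0.3, 0.8, 0.1]
finger_gap: 0.0579
grasp_force: 53.9
```

Request:
arm_command([
  [0,0,0,0,0,0],
  [0,0,0,0,0,0],
  [0,0,0,0,0,0],
  [0,0,0,0,0,0],
], claw=0.7)

```text
t: 10.97
position: [0.4607, 0.0858, 0.0372]
tcp_rot: [0.001, 0.077, 0.997, 0.001]
wrist_force: [0.3, -1.0, 0.0]
finger_gap: 0.0726
grasp_force: 0.0
```

Request:
arm_command([
  [0,0,-20,0,0,0],
  [0,0,-60,0,0,0],
  [0,0,-100,0,0,0],
  [0,0,-140,0,0,0],
  [0,0,-180,0,0,0],
  [0,0,-214,0,0,0],
  [0,0,-214,0,0,0],
])

```text
t: 11.55
position: [0.4631, 0.086, 0.2576]
tcp_rot: [0.006, 0.077, 0.997, 0.002]
wrist_force: [1.6, 0.4, -0.0]
finger_gap: 0.0726
grasp_force: 0.0
```

```bash
python3 - <<'E'
from h import *
delta((.4735,.2838,.25,80),(.4735,.2838,.05,80))
E
```

```text
(0.4735, 0.2838, 0.25, 80) -> [20.3, 197.0, 8.3] [0.27, 0.67, 1.14]
(0.4735, 0.2838, 0.05, 80) -> [22.7, 196.1, 208.3] [0.27, 0.67, 1.14]
```

Request:
arm_command([
  [4,40,0,0,0,1],
  [7,80,0,0,0,1],
  [11,120,0,0,0,1],
  [15,160,0,0,0,1],
  [18,195,0,0,0,1],
  [18,198,0,0,0,1],
  [18,198,0,0,0,1],
], claw=1)

```text
t: 12.13
position: [0.4722, 0.2855, 0.2503]
tcp_rot: [0.0, 0.084, 0.996, 0.0]
wrist_force: [0.1, -0.6, -0.1]
finger_gap: 0.0855
grasp_force: 0.0
```

Request:
arm_command([
  [0,0,0,0,0,0],
  [0,0,0,0,0,0],
])

```text
t: 12.3
position: [0.4721, 0.2826, 0.2503]
tcp_rot: [0.0, 0.086, 0.996, 0.0]
wrist_force: [0.1, -0.0, -0.4]
finger_gap: 0.0852
grasp_force: 0.0
```

```bash
python3 - <<'E'
from h import *
from bench import capture
T=capture('top');S=capture('scene')
tote(T,S)
delta((.4735,.2838,.05,80))
crop(T,(262,180,332,260),4,'pics/f1.png');crop(S,(315,180,395,260),4,'pics/f2.png')
cv2.imwrite('pics/f.png',np.hstack([cv2.imread('pics/f1.png'),cv2.imread('pics/f2.png')]))
E
```

```text
scene bar [354.5 198.1] [35.6  3.3] mid@.151 [0.5162 0.0776 0.151 ] len 0.115 y-angle 81.4
scene bar [354.5 198.1] [34.6  2.8] mid@.151 [0.5161 0.0774 0.151 ] len 0.112 y-angle 81.6
top outline [31.9 45.4] mean@.05 [0.5139 0.0841]
  side 0.197 171.9
  side 0.14 81.3
(0.4735, 0.2838, 0.05, 80) -> [-0.8, 1.4, 200.5] [0.03, 0.03, 0.08]
```

View pics/f.png

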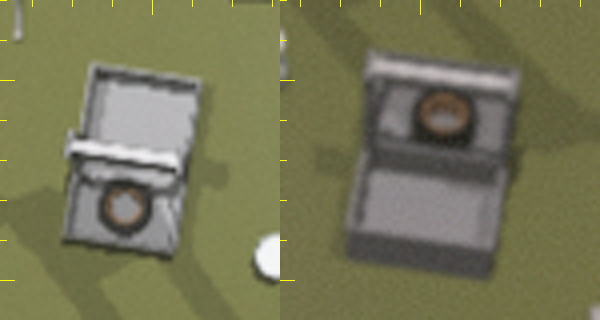

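The top and scene crops show roll A lying flat in the near bay, and the tote unmoved. Next is roll B into the far bay.

Request:
arm_command([
  [-1,1,40,0,0,0],
  [-1,1,80,0,0,0],
  [-1,1,120,0,0,0],
  [-1,1,155,0,0,0],
  [-1,1,185,0,0,0],
  [-1,1,200,0,0,0],
  [-1,1,200,0,0,0],
])

```text
t: 12.98
position: [0.4718, 0.2825, 0.0471]
tcp_rot: [-0.002, 0.086, 0.996, -0.001]
wrist_force: [-1.1, 0.2, -0.3]
finger_gap: 0.0856
grasp_force: 0.0
```

Request:
arm_command([
  [0,0,0,0,0,0],
  [0,0,0,0,0,0],
  [0,0,0,0,0,0],
  [0,0,0,0,0,0],
  [0,0,0,0,0,0],
  [0,0,0,0,0,0],
], claw=-0.3)

```text
t: 13.48
position: [0.4748, 0.2851, 0.0524]
tcp_rot: [0.002, 0.086, 0.996, 0.001]
wrist_force: [-1.3, -2.6, 8.7]
finger_gap: 0.059
grasp_force: 54.0
```

Request:
arm_command([
  [0,0,-20,0,0,0],
  [0,0,-50,0,0,0],
  [0,0,-90,0,0,0],
  [0,0,-130,0,0,0],
  [-7,-10,-165,0,0,0],
  [-20,-30,-190,0,0,-1],
  [-42,-63,-200,0,0,-1],
  [-64,-96,-200,0,0,-1],
  [-86,-129,-200,0,0,-1],
  [-108,-161,-200,0,0,-1],
  [-126,-187,-200,0,0,-1],
  [-132,-195.5,-200,0,0,-1],
])

```text
t: 14.48
position: [0.5719, 0.0657, 0.2517]
tcp_rot: [0.002, 0.078, 0.997, 0.0]
wrist_force: [-0.1, -0.8, -0.7]
finger_gap: 0.0594
grasp_force: 54.1
```

Request:
arm_command([
  [0,0,0,0,0,0],
  [0,0,0,0,0,0],
  [0,0,0,0,0,0],
])

```text
t: 14.73
position: [0.5698, 0.0704, 0.2507]
tcp_rot: [0.0, 0.077, 0.997, 0.001]
wrist_force: [0.8, 0.5, 0.1]
finger_gap: 0.0592
grasp_force: 54.1
```

```bash
python3 - <<'E'
from h import *
from bench import monitor
s=monitor.state();print(s['position'],s['finger_gap'],s['grasp_force'])
delta((.5693,.0684,.036,81))
E
```

```text
[0.56979767 0.07037888 0.25068789] 0.059152475571124026 54.10501716658473
(0.5693, 0.0684, 0.036, 81) -> [0.4, -2.3, 214.7] [0.08, 0.05, 0.18]
```

Request:
arm_command([
  [0,-1,35,0,0,0],
  [0,-1,75,0,0,0],
  [0,-1,110,0,0,0],
  [0,-1,145,0,0,0],
  [0,-1,175,0,0,0],
  [0,-1,195,0,0,0],
  [0,-1,208,0,0,0],
  [0,-1,214,0,0,0],
  [0,-1,214,0,0,0],
])

```text
t: 15.48
position: [0.5696, 0.0694, 0.0356]
tcp_rot: [-0.0, 0.077, 0.997, 0.0]
wrist_force: [-0.6, -1.1, -0.3]
finger_gap: 0.0591
grasp_force: 54.1
```

Request:
arm_command([
  [0,0,0,0,0,0],
  [0,0,0,0,0,0],
  [0,0,0,0,0,0],
  [0,0,0,0,0,0],
], claw=0.7)

```text
t: 15.82
position: [0.571, 0.0687, 0.0374]
tcp_rot: [0.001, 0.077, 0.997, 0.001]
wrist_force: [-0.2, -0.1, 0.2]
finger_gap: 0.0728
grasp_force: 0.0
```

Request:
arm_command([
  [0,0,-20,0,0,0],
  [0,0,-60,0,0,0],
  [0,0,-100,0,0,0],
  [0,0,-140,0,0,0],
  [0,0,-180,0,0,0],
  [0,0,-214,0,0,0],
  [0,0,-214,0,0,0],
])

```text
t: 16.4
position: [0.5736, 0.0688, 0.2585]
tcp_rot: [0.006, 0.077, 0.997, 0.002]
wrist_force: [0.9, 0.2, 0.6]
finger_gap: 0.0726
grasp_force: 0.0
```

Request:
arm_command([
  [55,320,0,0,0,1],
  [55,320,0,0,0,1],
  [55,320,0,0,0,1],
  [55,320,0,0,0,1],
  [55,320,0,0,0,1],
  [55,320,0,0,0,1],
  [55,320,0,0,0,1],
  [55,320,0,0,0,1],
  [55,320,0,0,0,1],
  [55,320,0,0,0,1],
  [55,320,0,0,0,1],
  [55,320,0,0,0,1],
], claw=1)

```text
t: 17.4
position: [0.565, 0.3918, 0.2506]
tcp_rot: [0.0, 0.086, 0.996, 0.0]
wrist_force: [0.8, -0.4, 0.1]
finger_gap: 0.0853
grasp_force: 0.0
```

```bash
cat >> h.py <<'E'
def rolls(T,S):
    for r in blobs(S,(325,190,385,255),(0,0,0),(180,255,70),60,600): print('roll in tote, scene',r['c'].round(1),r['wh'].round(1),onz('scene',r['c'],.016).round(3))
    for r in blobs(T,(212,192,262,242),(0,0,0),(180,255,100),90,400): print('roll on stand',onz('top',r['c'],.042).round(4))
E
python3 - <<'E'
from h import *
from bench import capture
T=capture('top');S=capture('scene')
tote(T,S);rolls(T,S)
delta((.565,.3925,.05,80))
E
```

```text
scene bar [354.4 198. ] [35.6  3.5] mid@.151 [0.5158 0.0776 0.151 ] len 0.115 y-angle 81.2
scene bar [354.4 198. ] [34.8  3. ] mid@.151 [0.5159 0.0772 0.151 ] len 0.113 y-angle 81.0
top outline [32.  45.3] mean@.05 [0.5142 0.0841]
  side 0.197 171.7
  side 0.14 81.1
roll in tote, scene [355.6 209.4] [15.8 15.2] [0.461 0.087 0.016]
roll on stand [0.5708 0.2937 0.042 ]
roll on stand [0.57   0.4035 0.042 ]
(0.565, 0.3925, 0.05, 80) -> [0.5, 0.6, 200.7] [0.03, 0.03, 0.07]
```

```bash
python3 - <<'E'
from h import *
from bench import capture
T=capture('top');S=capture('scene')
crop(T,(262,180,332,260),4,'pics/f1.png');crop(S,(315,180,395,260),4,'pics/f2.png')
cv2.imwrite('pics/g.png',np.hstack([cv2.imread('pics/f1.png'),cv2.imread('pics/f2.png')]))
E
```

```text
(no output)
```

View pics/g.png

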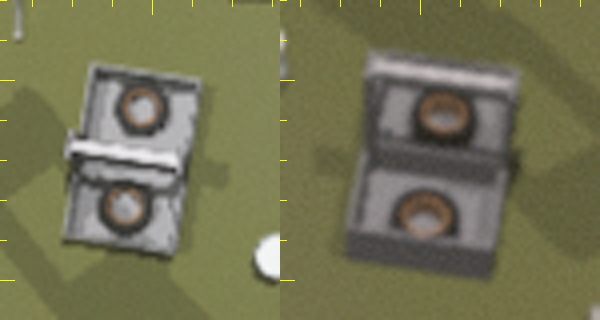

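Both bays now hold one flat roll each, at top view (297,207) and (293,231). Next, roll C goes onto the near one.

Request:
arm_command([
  [0,0,40,0,0,0],
  [0,0,80,0,0,0],
  [0,0,120,0,0,0],
  [0,0,155,0,0,0],
  [0,0,185,0,0,0],
  [0,0,200,0,0,0],
  [0,0,200,0,0,0],
])

```text
t: 18.18
position: [0.5632, 0.3914, 0.0468]
tcp_rot: [-0.002, 0.086, 0.996, -0.002]
wrist_force: [-1.0, 0.0, 0.1]
finger_gap: 0.0852
grasp_force: 0.0
```

Request:
arm_command([
  [0,0,0,0,0,0],
  [0,0,0,0,0,0],
  [0,0,0,0,0,0],
  [0,0,0,0,0,0],
  [0,0,0,0,0,0],
  [0,0,0,0,0,0],
], claw=-0.3)

```text
t: 18.68
position: [0.5667, 0.3943, 0.0535]
tcp_rot: [0.002, 0.086, 0.996, 0.002]
wrist_force: [0.6, -0.8, 7.7]
finger_gap: 0.0579
grasp_force: 54.1
```

Request:
arm_command([
  [0,0,-20,0,0,0],
  [0,0,-50,0,0,0],
  [0,0,-90,0,0,0],
  [0,0,-130,0,0,0],
  [3,-20,-165,0,0,0],
  [8,-55,-190,0,0,-1],
  [14,-92,-200,0,0,-1],
  [20,-132,-200,0,0,-1],
  [26,-172,-200,0,0,-1],
  [32,-212,-200,0,0,-1],
  [38,-252,-200,0,0,-1],
  [44,-290,-200,0,0,-1],
])

```text
t: 19.68
position: [0.4712, 0.1133, 0.2516]
tcp_rot: [0.002, 0.077, 0.997, 0.001]
wrist_force: [1.2, -0.4, 0.1]
finger_gap: 0.0581
grasp_force: 53.9
```

Request:
arm_command([
  [4,-22,0,0,0,0],
  [5,-30,0,0,0,0],
  [5,-30,0,0,0,0],
  [5,-30,0,0,0,0],
])

```text
t: 20.02
position: [0.4633, 0.0864, 0.2512]
tcp_rot: [0.001, 0.078, 0.997, 0.001]
wrist_force: [0.7, 0.3, -0.6]
finger_gap: 0.0579
grasp_force: 53.9
```

```bash
python3 - <<'E'
from h import *
from bench import monitor
s=monitor.state();print(s['position'],s['finger_gap'],s['grasp_force'])
delta((.4607,.0856,.062,81))
E
```

```text
[0.46325459 0.08644434 0.25120438] 0.05793006224757749 53.8783548027277
(0.4607, 0.0856, 0.062, 81) -> [2.9, -1.6, 189.2] [0.11, 0.15, 0.1]
```

Request:
arm_command([
  [2,-1,35,0,0,0],
  [2,-1,75,0,0,0],
  [2,-1,110,0,0,0],
  [2,-1,140,0,0,0],
  [2,-1,165,0,0,0],
  [2,-1,180,0,0,0],
  [2,-1,187,0,0,0],
  [2,-1,187,0,0,0],
])

```text
t: 20.68
position: [0.4602, 0.0868, 0.0631]
tcp_rot: [-0.001, 0.077, 0.997, 0.0]
wrist_force: [-8.3, 0.5, 17.6]
finger_gap: 0.058
grasp_force: 62.8
```

Request:
arm_command([
  [0,0,0,0,0,0],
  [0,0,0,0,0,0],
  [0,0,0,0,0,0],
  [0,0,0,0,0,0],
], claw=0.7)

```text
t: 21.02
position: [0.4615, 0.0863, 0.0635]
tcp_rot: [0.001, 0.077, 0.997, 0.001]
wrist_force: [2.1, 2.9, -0.4]
finger_gap: 0.0723
grasp_force: 1.2
```

Request:
arm_command([
  [0,0,-20,0,0,0],
  [0,0,-60,0,0,0],
  [0,0,-100,0,0,0],
  [0,0,-140,0,0,0],
  [0,0,-180,0,0,0],
  [0,0,-188,0,0,0],
])

```text
t: 21.52
position: [0.4631, 0.0859, 0.2577]
tcp_rot: [0.005, 0.077, 0.997, 0.001]
wrist_force: [2.0, -0.1, 0.4]
finger_gap: 0.0723
grasp_force: 0.0
```

Request:
arm_command([
  [-78,222,0,0,0,1],
  [-78,222,0,0,0,1],
  [-78,222,0,0,0,1],
  [-78,222,0,0,0,1],
  [-78,222,0,0,0,1],
  [-78,222,0,0,0,1],
  [-78,222,0,0,0,1],
  [-78,222,0,0,0,1],
  [-78,222,0,0,0,1],
  [-78,222,0,0,0,1],
], claw=1)

```text
t: 22.35
position: [0.5709, 0.2917, 0.2512]
tcp_rot: [-0.0, 0.086, 0.996, -0.0]
wrist_force: [-0.6, -0.0, -0.0]
finger_gap: 0.0854
grasp_force: 0.0
```

```bash
python3 - <<'E'
from h import *
from bench import capture
T=capture('top');S=capture('scene')
tote(T,S);rolls(T,S)
delta((.5725,.2928,.05,80))
E
```

```text
scene bar [358.9 195.8] [33.8  3.2] mid@.151 [0.5065 0.0919 0.151 ] len 0.11 y-angle 82.7
scene bar [367.7 196.9] [ 2.5 10.8] mid@.151 [0.5097 0.1199 0.151 ] len 0.035 y-angle 91.7
top outline [32.3 45.3] mean@.05 [0.5045 0.1013]
  side 0.197 172.6
  side 0.141 81.9
roll in tote, scene [354.2 208.3] [19.4 28.5] [0.457 0.082 0.016]
roll on stand [0.5826 0.3117 0.042 ]
(0.5725, 0.2928, 0.05, 80) -> [-1.0, 1.2, 201.6] [0.03, 0.02, 0.1]
```

The tote has shifted about (-10,+17) mm, probably the announced knock. I'll look at it again.

```bash
python3 - <<'E'
from h import *
from bench import capture
T=capture('top');S=capture('scene')
tote(T,S)
crop(T,(262,180,332,260),4,'pics/f1.png');crop(S,(315,180,395,260),4,'pics/f2.png')
cv2.imwrite('pics/i.png',np.hstack([cv2.imread('pics/f1.png'),cv2.imread('pics/f2.png')]))
E
```

```text
scene bar [359.1 195.8] [33.9  3.2] mid@.151 [0.5064 0.0926 0.151 ] len 0.11 y-angle 82.6
scene bar [369.1 197.1] [12.1  2.8] mid@.151 [0.5094 0.1253 0.151 ] len 0.039 y-angle 89.4
top outline [32.2 45.5] mean@.05 [0.5038 0.1015]
  side 0.197 172.9
  side 0.14 82.2
```

View pics/i.png

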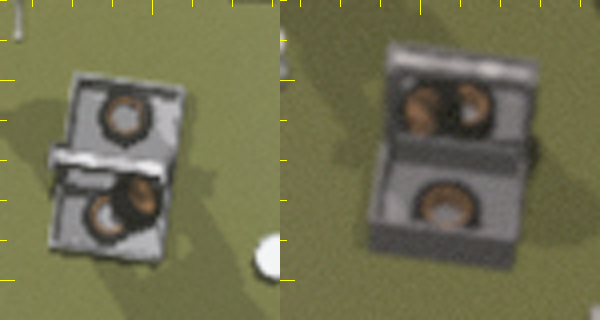

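Near bay: one roll lies flat and one leans on it, both inside. I'll pick roll D for the far bay, using the new tote pose: bar at about (0.505,0.0935), y-angle 82°.

Request:
arm_command([
  [-1,1,40,0,0,0],
  [-1,1,80,0,0,0],
  [-1,1,120,0,0,0],
  [-1,1,155,0,0,0],
  [-1,1,185,0,0,0],
  [-1,1,201,0,0,0],
  [-1,1,201,0,0,0],
])

```text
t: 23.13
position: [0.5703, 0.2919, 0.0465]
tcp_rot: [-0.002, 0.086, 0.996, -0.001]
wrist_force: [-1.6, -0.8, 0.1]
finger_gap: 0.0854
grasp_force: 0.0
```

Request:
arm_command([
  [0,0,0,0,0,0],
  [0,0,0,0,0,0],
  [0,0,0,0,0,0],
  [0,0,0,0,0,0],
  [0,0,0,0,0,0],
  [0,0,0,0,0,0],
], claw=-0.3)

```text
t: 23.63
position: [0.5741, 0.2942, 0.0527]
tcp_rot: [0.002, 0.086, 0.996, 0.001]
wrist_force: [-0.3, -0.5, 7.6]
finger_gap: 0.0588
grasp_force: 54.3
```

Request:
arm_command([
  [0,0,-20,0,0,0],
  [0,0,-50,0,0,0],
  [0,0,-90,0,0,0],
  [0,0,-130,0,0,0],
  [0,0,-165,0,0,0],
  [-3,-20,-190,0,0,-1],
  [-6,-55,-200,0,0,-2],
  [-10,-92,-200,0,0,-2],
  [-15,-132,-200,0,0,-2],
  [-19,-170,-200,0,0,-2],
  [-22,-198,-200,0,0,-2],
  [-23,-206,-200,0,0,-2],
])

```text
t: 24.63
position: [0.5596, 0.083, 0.2515]
tcp_rot: [0.001, 0.07, 0.998, -0.0]
wrist_force: [0.7, 0.2, -0.5]
finger_gap: 0.0589
grasp_force: 54.1
```

Request:
arm_command([
  [0,0,0,0,0,0],
  [0,0,0,0,0,0],
  [0,0,0,0,0,0],
])

```text
t: 24.88
position: [0.5604, 0.0878, 0.2507]
tcp_rot: [0.001, 0.068, 0.998, 0.001]
wrist_force: [-0.1, 0.4, -0.6]
finger_gap: 0.0587
grasp_force: 54.1
```

```bash
python3 - <<'E'
from h import *
from bench import monitor
s=monitor.state();print(s['position'],s['finger_gap'],s['grasp_force'])
delta((.5595,.0859,.069,82))
E
```

```text
[0.56041719 0.08782765 0.25067492] 0.058735898414944324 54.067904613912106
(0.5595, 0.0859, 0.069, 82) -> [0.9, -2.3, 181.7] [0.09, 0.07, 0.19]
```

Request:
arm_command([
  [0,-1,35,0,0,0],
  [0,-1,75,0,0,0],
  [0,-1,110,0,0,0],
  [0,-1,140,0,0,0],
  [0,-1,165,0,0,0],
  [0,-1,177,0,0,0],
  [0,-1,180,0,0,0],
  [0,-1,180,0,0,0],
])

```text
t: 25.55
position: [0.5601, 0.0867, 0.07]
tcp_rot: [-0.0, 0.068, 0.998, 0.0]
wrist_force: [0.6, 0.6, -0.2]
finger_gap: 0.0587
grasp_force: 54.1
```

Request:
arm_command([
  [0,0,0,0,0,0],
  [0,0,0,0,0,0],
  [0,0,0,0,0,0],
  [0,0,0,0,0,0],
], claw=0.7)

```text
t: 25.88
position: [0.5609, 0.0859, 0.0715]
tcp_rot: [0.001, 0.068, 0.998, 0.001]
wrist_force: [0.8, -0.3, 0.1]
finger_gap: 0.0725
grasp_force: 0.0
```

Request:
arm_command([
  [0,0,-20,0,0,0],
  [0,0,-60,0,0,0],
  [0,0,-100,0,0,0],
  [0,0,-140,0,0,0],
  [0,0,-181,0,0,0],
  [0,30,-181,0,0,0],
  [0,70,-181,0,0,0],
  [0,110,-181,0,0,0],
  [0,150,-181,0,0,0],
  [0,190,-181,0,0,0],
  [0,200,-181,0,0,0],
  [0,200,-181,0,0,0],
])

```text
t: 26.88
position: [0.5873, 0.2866, 0.2517]
tcp_rot: [0.001, 0.067, 0.998, 0.001]
wrist_force: [-0.0, -1.3, 0.0]
finger_gap: 0.0727
grasp_force: 0.0
```

```bash
python3 - <<'E'
from h import *
from bench import capture
T=capture('top');S=capture('scene')
cv2.imwrite('pics/top5.png',T);cv2.imwrite('pics/scene5.png',S)
tote(T,S)
crop(T,(262,150,412,250),4,'pics/f1.png');crop(S,(315,180,395,260),4,'pics/f2.png')
a=cv2.imread('pics/f1.png');b=cv2.imread('pics/f2.png')[:,:200] 
crop(S,(345,185,395,260),4,'pics/f2.png');b=cv2.imread('pics/f2.png');b=np.vstack([b,np.zeros((400-b.shape[0],b.shape[1],3),'uint8')])
cv2.imwrite('pics/j.png',np.hstack([a,b]))
E
```

```text
scene bar [360.4 196. ] [34.7  3.3] mid@.151 [0.5064 0.0937 0.151 ] len 0.113 y-angle 82.3
scene bar [367.4 196.8] [19.9  2.8] mid@.151 [0.5096 0.1167 0.151 ] len 0.064 y-angle 82.6
top outline [32.2 45.4] mean@.05 [0.5041 0.1016]
  side 0.197 172.9
  side 0.141 82.2
```

View pics/j.png

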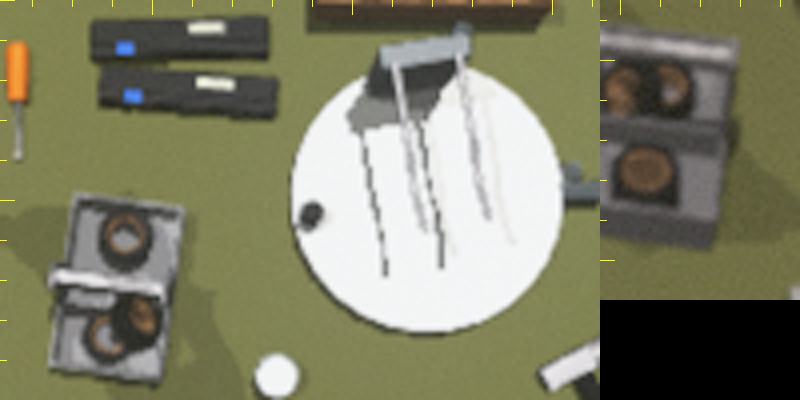

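All four rolls are in the tote, stacked in the far bay. The prong tips show at about (368,207) and (383.6,203.6) in the top view, and the knob at (339.6,203). I'll check the scene view for the tips to fix the hook's pose.

```bash
python3 - <<'E'
from h import *
for u in((368,207.1),(383.6,203.6)): print(onz('top',u,.215).round(4), proj('scene',onz('top',u,.215)).round(1))
k=onz('top',(339.6,202.9),.07); print(k, np.degrees(np.arctan2(k[1]+.244,k[0]-.606)), np.hypot(k[1]+.244,k[0]-.606))
crop('pics/scene5.png',(200,185,310,290),5,'pics/k.png')
E
```

```text
[ 0.5542 -0.2207  0.215 ] [259.8 193. ]
[ 0.5681 -0.2816  0.215 ] [239.7 196.1]
[ 0.58276017 -0.11551367  0.07      ] 100.25246986444851 0.13057115187827759
```

View pics/k.png

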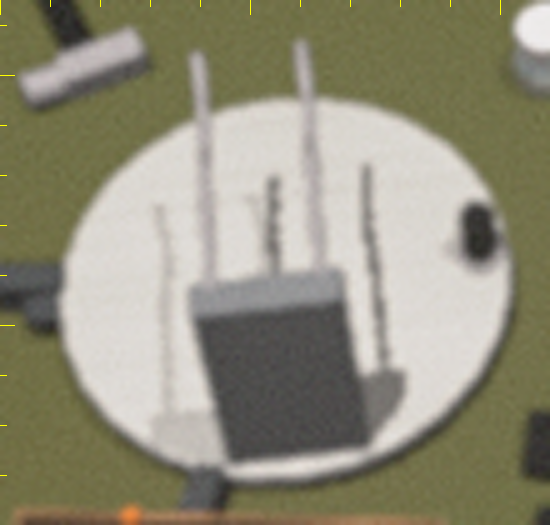

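The scene tips at (259.8,192.8) and (239,195.2) agree with the projections of the top-view points. That puts the seat at about (0.6055,-0.243) with hook yaw 11.5°. Next I'll grasp the tote bar.

```bash
python3 - <<'E'
from h import *
delta((.5053,.0943,.25,-7.7),(.5053,.0943,.150,-7.7))
delta((.4536,-.2739,.25,11.5),(.4536,-.2739,.241,11.5),(.6055,-.243,.241,11.5),(.6055,-.243,.21,11.5),frm=(.5053,.0943,.15,-7.7))
E
```

```text
(0.5053, 0.0943, 0.25, -7.7) -> [55.3, -198.4, 1.4] [0.02, 0.02, 89.91]
(0.5053, 0.0943, 0.15, -7.7) -> [55.3, -198.4, 101.4] [0.02, 0.02, 89.91]
(0.4536, -0.2739, 0.25, 11.5) -> [-371.8, -1.9, -100.0] [0.0, 0.0, -19.2]
(0.4536, -0.2739, 0.241, 11.5) -> [-371.8, -1.9, -91.0] [0.0, 0.0, -19.2]
(0.6055, -0.243, 0.241, 11.5) -> [-320.8, 144.5, -91.0] [0.0, 0.0, -19.2]
(0.6055, -0.243, 0.21, 11.5) -> [-320.8, 144.5, -60.0] [0.0, 0.0, -19.2]
```

Request:
arm_command([
  [55,-198,0,0,0,90],
  [55,-198,0,0,0,90],
  [55,-198,0,0,0,90],
  [55,-198,0,0,0,90],
  [55,-198,0,0,0,90],
  [55,-198,0,0,0,90],
  [55,-198,0,0,0,90],
  [55,-198,0,0,0,90],
  [55,-198,0,0,0,90],
  [55,-198,0,0,0,90],
  [55,-198,0,0,0,90],
  [55,-198,0,0,0,90],
])

```text
t: 27.98
position: [0.5051, 0.0933, 0.2515]
tcp_rot: [0.0, 0.733, 0.68, 0.0]
wrist_force: [0.7, 0.0, 0.0]
finger_gap: 0.073
grasp_force: 0.0
```

Request:
arm_command([
  [0,0,0,0,0,6],
  [0,0,0,0,0,6],
  [0,0,0,0,0,6],
])

```text
t: 28.23
position: [0.5053, 0.0939, 0.2515]
tcp_rot: [0.0, 0.764, 0.645, 0.0]
wrist_force: [0.3, 0.1, -0.1]
finger_gap: 0.0725
grasp_force: 0.0
```

```bash
python3 - <<'E'
from h import *
from bench import capture
T=capture('top');S=capture('scene')
tote(T,S)
delta((.5053,.0943,.150,-7.7))
E
```

```text
scene bar [373.4 197.7] [8.6 3. ] mid@.151 [0.5129 0.1372 0.151 ] len 0.028 y-angle 87.6
scene bar [373.3 197.7] [7.6 2.5] mid@.151 [0.5128 0.1365 0.151 ] len 0.025 y-angle 87.4
top outline [46.5 63.5] mean@.05 [0.4772 0.1208]
  side 0.275 1.0
  side 0.203 90.2
(0.5053, 0.0943, 0.15, -7.7) -> [-0.2, -0.3, 101.4] [0.04, -0.04, -1.95]
```

Request:
arm_command([
  [0,0,25,0,0,-2],
  [0,0,50,0,0,-2],
  [0,0,75,0,0,-2],
  [0,0,93,0,0,-2],
  [0,0,101,0,0,-2],
  [0,0,101,0,0,-2],
  [0,0,101,0,0,-2],
])

```text
t: 28.92
position: [0.506, 0.0951, 0.1506]
tcp_rot: [-0.0, 0.753, 0.658, 0.0]
wrist_force: [0.2, -1.0, -0.1]
finger_gap: 0.0728
grasp_force: 0.0
```

Request:
arm_command([
  [0,0,0,0,0,0],
  [0,0,0,0,0,0],
  [0,0,0,0,0,0],
  [0,0,0,0,0,0],
  [0,0,0,0,0,0],
  [0,0,0,0,0,0],
  [0,0,0,0,0,0],
  [0,0,0,0,0,0],
  [0,0,0,0,0,0],
  [0,0,0,0,0,0],
], claw=-0.9, squeeze=100)

```text
t: 29.75
position: [0.5059, 0.0953, 0.1508]
tcp_rot: [0.0, 0.753, 0.658, 0.001]
wrist_force: [-2.3, 0.2, 6.7]
finger_gap: 0.0102
grasp_force: 97.8
```

```bash
python3 - <<'E'
from h import *
from bench import monitor
s=monitor.state();print(s['position'],s['finger_gap'],s['grasp_force'],s['wrist_force'])
delta((.5053,.0943,.150,-7.7))
E
```

```text
[0.50592683 0.09528452 0.15075837] 0.010202355375942948 97.84103035926819 [-2.31133534  0.24957365  6.71865953]
(0.5053, 0.0943, 0.15, -7.7) -> [-1.1, -0.5, 0.8] [0.05, -0.05, -0.07]
```

Request:
arm_command([
  [0,0,-5,0,0,0],
  [0,0,-15,0,0,0],
  [0,0,-30,0,0,0],
  [0,0,-45,0,0,0],
  [0,0,-60,0,0,0],
  [0,0,-75,0,0,0],
  [0,0,-88,0,0,0],
  [0,0,-97,0,0,0],
  [0,0,-100,0,0,0],
  [0,0,-100,0,0,0],
])

```text
t: 30.58
position: [0.5059, 0.0951, 0.2508]
tcp_rot: [0.0, 0.753, 0.657, 0.001]
wrist_force: [0.5, -0.3, -5.6]
finger_gap: 0.0099
grasp_force: 97.9
```

```bash
python3 - <<'E'
from h import *
from bench import capture,monitor
s=monitor.state();print(s['position'],s['finger_gap'],s['grasp_force'],s['wrist_force'],s['torque'])
S=capture('scene');crop(S,(300,130,440,260),4,'pics/l.png')
delta((.4536,-.2739,.25,11.5))
E
```

```text
[0.5059169  0.09514781 0.25084957] 0.009873721000548013 97.89510726928711 [ 0.46307553 -0.27437605 -5.61218588] [-0.02476054  0.00822531 -0.02818422]
(0.4536, -0.2739, 0.25, 11.5) -> [-372.6, -1.5, -0.2] [0.03, -0.04, -19.28]
```

View pics/l.png

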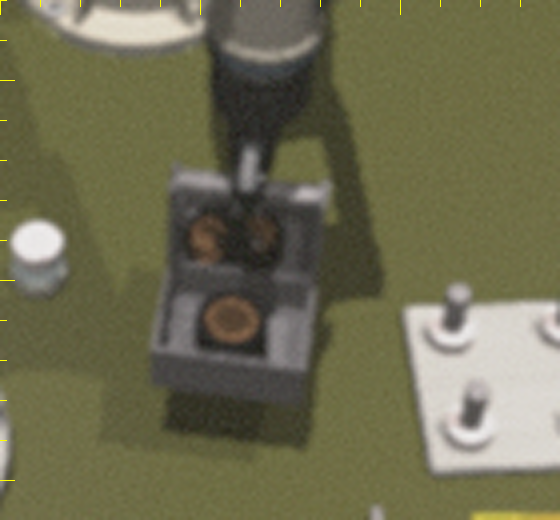

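The tote is lifted level, gripped at mid-bar, with all the rolls in it. Moving to the pre-insertion point.

Request:
arm_command([
  [-5,0,0,0,0,0],
  [-15,0,0,0,0,-1],
  [-30,0,0,0,0,-2],
  [-48,0,0,0,0,-3],
  [-68,0,0,0,0,-4],
  [-88,0,0,0,0,-5],
  [-108,0,0,0,0,-6],
  [-128,0,0,0,0,-7],
  [-148,0,0,0,0,-8],
  [-168,-1,0,0,0,-9],
  [-188,-1,0,0,0,-10],
  [-208,-1,0,0,0,-11],
])

```text
t: 31.63
position: [0.4756, -0.1119, 0.2491]
tcp_rot: [-0.001, 0.687, 0.727, -0.0]
wrist_force: [-0.0, -0.4, -5.9]
finger_gap: 0.0105
grasp_force: 97.9
```

```bash
python3 - <<'E'
from h import *
delta((.4536,-.2739,.25,11.5))
E
```

```text
(0.4536, -0.2739, 0.25, 11.5) -> [-160.5, -31.2, -1.0] [-0.06, -0.07, -8.24]
```

Request:
arm_command([
  [-18,-3,0,0,0,-1],
  [-36,-7,0,0,0,-2],
  [-54,-11,0,0,0,-3],
  [-72,-14,0,0,0,-4],
  [-90,-18,0,0,0,-5],
  [-108,-21,0,0,0,-6],
  [-124,-24,0,0,0,-7],
  [-139,-27,0,0,0,-8],
  [-150,-29,0,0,0,-8],
  [-157,-31,0,0,0,-8.2],
  [-160,-31,0,0,0,-8.2],
  [-160,-31,0,0,0,-8.2],
])

```text
t: 32.63
position: [0.4544, -0.2725, 0.2496]
tcp_rot: [-0.0, 0.634, 0.774, 0.0]
wrist_force: [-0.1, 0.5, -6.3]
finger_gap: 0.0102
grasp_force: 97.9
```

```bash
python3 - <<'E'
from h import *
from bench import capture,monitor
s=monitor.state();print(s['position'],s['finger_gap'],s['grasp_force'],s['wrist_force'])
delta((.4536,-.2739,.243,11.5),(.6055,-.243,.243,11.5),(.6055,-.243,.212,11.5))
S=capture('scene');crop(S,(190,90,340,280),3,'pics/m.png')
E
```

```text
[ 0.45443843 -0.27254709  0.2495802 ] 0.01021255473546789 97.86757707595825 [-0.09627308  0.4839109  -6.32295833]
(0.4536, -0.2739, 0.243, 11.5) -> [-1.2, -1.1, 6.6] [0.02, -0.06, -0.14]
(0.6055, -0.243, 0.243, 11.5) -> [-0.8, 153.9, 6.6] [0.02, -0.06, -0.14]
(0.6055, -0.243, 0.212, 11.5) -> [-0.8, 153.9, 37.6] [0.02, -0.06, -0.14]
```

View pics/m.png

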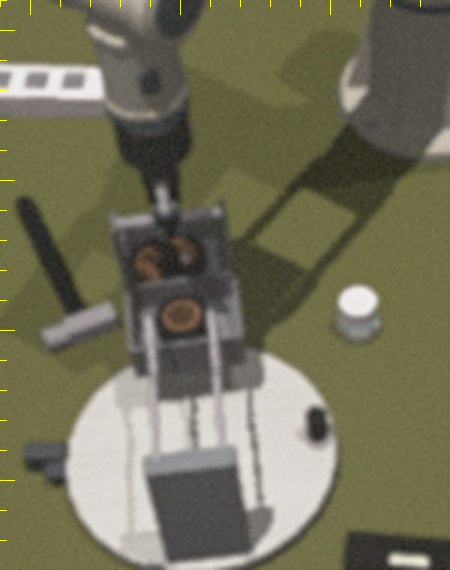

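The tote is lined up in front of the prongs, whose tips at about (240,193) and (261,193) lie over its front bay. Inserting along hook x now.

Request:
arm_command([
  [0,5,1,0,0,0],
  [0,17,2,0,0,0],
  [0,32,3,0,0,0],
  [0,47,3,0,0,0],
  [0,62,3,0,0,0],
  [0,77,3,0,0,0],
  [0,92,3,0,0,0],
  [0,107,3,0,0,0],
  [0,122,3,0,0,0],
  [0,137,3,0,0,0],
  [0,149,3,0,0,0],
  [0,154,3,0,0,0],
])

```text
t: 33.68
position: [0.6082, -0.2408, 0.2468]
tcp_rot: [0.0, 0.633, 0.774, 0.001]
wrist_force: [-0.3, -0.5, -7.1]
finger_gap: 0.0098
grasp_force: 97.9
```

```bash
python3 - <<'E'
from h import *
from bench import capture,monitor
s=monitor.state();print(s['position'],s['finger_gap'],s['grasp_force'],s['wrist_force'],s['torque'])
delta((.6055,-.243,.212,11.5))
S=capture('scene');crop(S,(190,110,340,290),3,'pics/n.png')
E
```

```text
[ 0.60823389 -0.24079763  0.24679148] 0.009779798162893464 97.86786317825317 [-0.28444319 -0.52554606 -7.1034449 ] [ 0.04452319 -0.13448141  0.01590263]
(0.6055, -0.243, 0.212, 11.5) -> [-1.6, -3.2, 34.8] [0.11, -0.03, -0.01]
```

View pics/n.png

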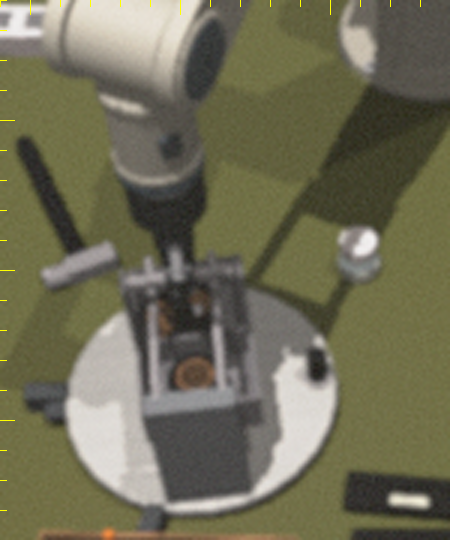

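The prongs run inside the uprights, with the gripper between them at about (249,195). That was my last picture, so the rest goes by numbers. Lowering slowly.

Request:
arm_command([
  [-1,-2,4,0,0,0],
  [-1,-2,10,0,0,0],
  [-1,-2,17,0,0,0],
  [-1,-2,24,0,0,0],
  [-1,-2,29,0,0,0],
  [-1,-2,32,0,0,0],
  [-1,-2,33,0,0,0],
  [-1,-2,33,0,0,0],
  [-1,-2,33,0,0,0],
])

```text
t: 34.48
position: [0.604, -0.2433, 0.2143]
tcp_rot: [0.0, 0.633, 0.774, 0.001]
wrist_force: [-0.7, -0.7, -6.8]
finger_gap: 0.0101
grasp_force: 97.8
```

Request:
arm_command([
  [0,0,1,0,0,0],
  [0,0,2,0,0,0],
  [0,0,2,0,0,0],
])

```text
t: 34.73
position: [0.6038, -0.2431, 0.2121]
tcp_rot: [0.0, 0.633, 0.774, 0.0]
wrist_force: [-0.8, -0.4, -6.1]
finger_gap: 0.0099
grasp_force: 97.9
```

Request:
arm_command([
  [0,0,1,0,0,0],
  [0,0,1,0,0,0],
  [0,0,1,0,0,0],
])

```text
t: 34.98
position: [0.6038, -0.2431, 0.211]
tcp_rot: [0.0, 0.633, 0.774, 0.0]
wrist_force: [-0.8, 0.5, -5.7]
finger_gap: 0.0098
grasp_force: 97.8
```

Request:
arm_command([
  [0,0,1,0,0,0],
  [0,0,1,0,0,0],
  [0,0,1,0,0,0],
])

```text
t: 35.23
position: [0.604, -0.2432, 0.2107]
tcp_rot: [0.0, 0.633, 0.774, 0.001]
wrist_force: [-2.8, 1.9, 0.2]
finger_gap: 0.0103
grasp_force: 98.8
```

Request:
arm_command([
  [0,0,1,0,0,0],
  [0,0,1,0,0,0],
  [0,0,1,0,0,0],
])

```text
t: 35.48
position: [0.604, -0.2432, 0.2106]
tcp_rot: [0.0, 0.633, 0.774, 0.001]
wrist_force: [-4.6, 3.2, 7.7]
finger_gap: 0.0099
grasp_force: 100.1
```

Request:
arm_command([
  [0,0,0.5,0,0,0],
  [0,0,0.5,0,0,0],
  [0,0,0.5,0,0,0],
])

```text
t: 35.73
position: [0.604, -0.2432, 0.2105]
tcp_rot: [0.001, 0.633, 0.774, 0.001]
wrist_force: [-5.9, 2.5, 12.2]
finger_gap: 0.01
grasp_force: 100.5
```

The bar has touched the troughs at TCP z 0.2106, exactly the predicted height. I'll relax the push, open and rise.

Request:
arm_command([
  [0,0,-1.5,0,0,0],
  [0,0,-2,0,0,0],
  [0,0,-2,0,0,0],
])

```text
t: 35.98
position: [0.604, -0.2432, 0.2107]
tcp_rot: [0.0, 0.633, 0.774, 0.001]
wrist_force: [-1.5, 0.2, 0.4]
finger_gap: 0.0103
grasp_force: 98.7
```

Request:
arm_command([
  [0,0,0,0,0,0],
  [0,0,0,0,0,0],
  [0,0,0,0,0,0],
  [0,0,0,0,0,0],
  [0,0,0,0,0,0],
  [0,0,0,0,0,0],
], claw=0.2)

```text
t: 36.48
position: [0.604, -0.2432, 0.2107]
tcp_rot: [0.0, 0.633, 0.774, 0.001]
wrist_force: [-0.7, 0.6, -0.2]
finger_gap: 0.0513
grasp_force: 0.0
```

Request:
arm_command([
  [0,0,-10,0,0,0],
  [0,0,-25,0,0,0],
  [0,0,-50,0,0,0],
  [0,0,-75,0,0,0],
  [0,0,-90,0,0,0],
  [0,0,-90,0,0,0],
  [0,0,-90,0,0,0],
])

```text
t: 37.07
position: [0.6042, -0.2434, 0.302]
tcp_rot: [0.001, 0.633, 0.774, 0.001]
wrist_force: [0.2, 0.2, 0.1]
finger_gap: 0.0514
grasp_force: 0.0
```

```bash
python3 - <<'E'
from h import *
print('knob at load, pred',.6055+.13*np.cos(np.radians(101.5)),-.243+.13*np.sin(np.radians(101.5)))
delta((.5815,-.1155,.30,11.5),(.5815,-.1155,.066,11.5))
E
```

```text
knob at load, pred 0.5795821685257644 -0.11560978839929215
(0.5815, -0.1155, 0.3, 11.5) -> [129.9, 3.0, 1.9] [0.16, 0.05, -0.08]
(0.5815, -0.1155, 0.066, 11.5) -> [130.0, 2.4, 235.9] [0.16, 0.05, -0.08]
```

```bash
python3 - <<'E'
from h import *
from bench import capture
S=capture('scene');S5=cv2.imread('pics/scene5.png')
for im in(S5,S):
    print([(r['c'].round(1),r['wh'].round(1)) for r in blobs(im,(283,215,308,250),(0,0,0),(180,255,85),15,200)])
for v in(130,150):print([(r['c'].round(1),r['wh'].round(1)) for r in blobs(S,(215,165,300,225),(0,0,v),(180,45,255),15,900)])
for d in(-.061,.061): print(proj('scene',[.604+d*-.199,-.2432+d*.98,.211]).round(1))
E
```

```text
[(array([295.4, 231.2]), array([10.1,  5.8]))]
[(array([295.4, 231.2]), array([10.1,  5.9])), (array([296.8, 216.9]), array([ 6.2, 10.2]))]
[(array([290.1, 222.5]), array([ 4.8, 16.8])), (array([240.7, 221.3]), array([7.2, 2.8])), (array([262. , 219.8]), array([9.6, 3. ])), (array([227.5, 220.1]), array([15.2, 11.7])), (array([267.1, 205.1]), array([4., 7.])), (array([241.9, 204.7]), array([18.6, 16.3])), (array([220.8, 195.2]), array([ 6. , 14.6]))]
[(array([262., 220.]), array([9.1, 2. ])), (array([227.4, 220.5]), array([10.5, 14.5])), (array([243.7, 207.8]), array([ 3.4, 19.5])), (array([220.5, 195.3]), array([ 5.1, 13.6]))]
[230.8 209.2]
[270.8 203.7]
```

Request:
arm_command([
  [15,1,0,0,0,0],
  [40,2,0,0,0,0],
  [70,3,0,0,0,0],
  [100,4,0,0,0,0],
  [122,5,0,0,0,0],
  [130,5,0,0,0,0],
  [130,5,0,0,0,0],
  [130,5,0,0,0,0],
])

```text
t: 37.78
position: [0.5827, -0.1146, 0.3001]
tcp_rot: [-0.0, 0.633, 0.774, 0.0]
wrist_force: [0.3, -0.3, 0.2]
finger_gap: 0.0513
grasp_force: 0.0
```

Request:
arm_command([
  [0,0,20,0,0,0],
  [0,0,50,0,0,0],
  [0,0,80,0,0,0],
  [0,0,110,0,0,0],
  [0,0,140,0,0,0],
  [0,0,170,0,0,0],
  [0,0,195,0,0,0],
  [0,0,215,0,0,0],
  [0,0,228,0,0,0],
  [0,0,234,0,0,0],
  [0,0,234,0,0,0],
])

```text
t: 38.7
position: [0.5825, -0.1152, 0.0654]
tcp_rot: [-0.001, 0.634, 0.774, -0.0]
wrist_force: [-0.2, -0.2, 1.0]
finger_gap: 0.0511
grasp_force: 0.0
```

Request:
arm_command([
  [0,0,0,0,0,0],
  [0,0,0,0,0,0],
  [0,0,0,0,0,0],
  [0,0,0,0,0,0],
  [0,0,0,0,0,0],
], claw=-0.25, squeeze=20)

```text
t: 39.12
position: [0.5835, -0.1147, 0.0675]
tcp_rot: [0.001, 0.633, 0.774, 0.001]
wrist_force: [0.6, 0.3, -0.1]
finger_gap: 0.0319
grasp_force: 0.0
```

```bash
python3 - <<'E'
from h import *
c=np.array([.606,-.2435]);L=[]
for k in(6,12,18,24,30,36,42,48,54,60,63,66):
    a=101.5+k; L.append((*(c+.131*np.array([np.cos(np.radians(a)),np.sin(np.radians(a))])).round(4).tolist(),.066,a-90))
delta(*L)
E
```

```text
(0.5666, -0.1186, 0.066, 17.5) -> [-0.5, -17.4, 1.4] [0.11, 0.0, -6.08]
(0.5538, -0.1234, 0.066, 23.5) -> [-2.7, -30.9, 1.4] [0.11, 0.01, -12.08]
(0.5415, -0.1295, 0.066, 29.5) -> [-6.2, -44.2, 1.4] [0.11, 0.02, -18.08]
(0.5299, -0.1369, 0.066, 35.5) -> [-11.2, -57.0, 1.3] [0.11, 0.02, -24.08]
(0.5192, -0.1454, 0.066, 41.5) -> [-17.4, -69.2, 1.3] [0.11, 0.03, -30.08]
(0.5094, -0.155, 0.066, 47.5) -> [-24.8, -80.7, 1.3] [0.11, 0.03, -36.08]
(0.5007, -0.1656, 0.066, 53.5) -> [-33.5, -91.3, 1.3] [0.11, 0.04, -42.08]
(0.4931, -0.177, 0.066, 59.5) -> [-43.2, -101.0, 1.3] [0.11, 0.05, -48.08]
(0.4868, -0.1892, 0.066, 65.5) -> [-53.9, -109.6, 1.2] [0.11, 0.05, -54.08]
(0.4818, -0.2019, 0.066, 71.5) -> [-65.4, -117.0, 1.2] [0.1, 0.06, -60.08]
(0.4798, -0.2085, 0.066, 74.5) -> [-71.4, -120.3, 1.2] [0.1, 0.06, -63.08]
(0.4781, -0.2151, 0.066, 77.5) -> [-77.6, -123.2, 1.2] [0.1, 0.06, -66.08]
```

Request:
arm_command([
  [0,-3,1,0,0,-1],
  [0,-7,1,0,0,-2],
  [0,-11,1,0,0,-3.3],
  [-0.2,-14,1,0,0,-4.6],
  [-0.5,-17.4,1,0,0,-6],
  [-0.9,-21,1,0,0,-7.5],
  [-1.4,-24.2,1,0,0,-9],
  [-2,-27.5,1,0,0,-10.5],
  [-2.7,-31,1,0,0,-12],
  [-3.5,-34.2,1,0,0,-13.5],
  [-4.3,-37.6,1,0,0,-15],
  [-5.2,-41,1,0,0,-16.5],
])

```text
t: 40.12
position: [0.5439, -0.128, 0.0658]
tcp_rot: [0.001, 0.515, 0.857, 0.001]
wrist_force: [2.0, -0.9, 0.4]
finger_gap: 0.0319
grasp_force: 0.7
```

```bash
python3 - <<'E'
from h import *
c=np.array([.606,-.2435]);L=[]
for k in range(18,43,2):
    a=101.5+k; L.append((*(c+.131*np.array([np.cos(np.radians(a)),np.sin(np.radians(a))])).round(4).tolist(),.066,a-90))
delta(*L,frm=(*(c+.131*np.array([np.cos(np.radians(118)),np.sin(np.radians(118))])).tolist(),.066,28))
delta((*L[0],))
E
```

```text
(0.5415, -0.1295, 0.066, 29.5) -> [-0.1, -3.4, 0.0] [0.0, 0.0, -1.5]
(0.5376, -0.1318, 0.066, 31.5) -> [-0.3, -8.0, 0.0] [0.0, 0.0, -3.5]
(0.5337, -0.1343, 0.066, 33.5) -> [-0.6, -12.6, 0.0] [0.0, 0.0, -5.5]
(0.5299, -0.1369, 0.066, 35.5) -> [-1.2, -17.1, 0.0] [0.0, 0.0, -7.5]
(0.5263, -0.1396, 0.066, 37.5) -> [-1.8, -21.6, 0.0] [0.0, 0.0, -9.5]
(0.5227, -0.1424, 0.066, 39.5) -> [-2.6, -26.1, 0.0] [0.0, 0.0, -11.5]
(0.5192, -0.1454, 0.066, 41.5) -> [-3.6, -30.6, 0.0] [0.0, 0.0, -13.5]
(0.5158, -0.1485, 0.066, 43.5) -> [-4.8, -35.0, 0.0] [0.0, 0.0, -15.5]
(0.5126, -0.1517, 0.066, 45.5) -> [-6.1, -39.4, 0.0] [0.0, 0.0, -17.5]
(0.5094, -0.155, 0.066, 47.5) -> [-7.5, -43.7, 0.0] [0.0, 0.0, -19.5]
(0.5064, -0.1584, 0.066, 49.5) -> [-9.1, -48.0, 0.0] [0.0, 0.0, -21.5]
(0.5035, -0.162, 0.066, 51.5) -> [-10.9, -52.2, 0.0] [0.0, 0.0, -23.5]
(0.5007, -0.1656, 0.066, 53.5) -> [-12.8, -56.4, 0.0] [0.0, 0.0, -25.5]
(0.5415, -0.1295, 0.066, 29.5) -> [-0.2, -2.8, -0.2] [0.09, 0.02, -1.44]
```

Request:
arm_command([
  [-0.1,-3.4,0,0,0,-1.5],
  [-0.3,-8,0,0,0,-3.5],
  [-0.6,-12.6,0,0,0,-5.5],
  [-1.2,-17.1,0,0,0,-7.5],
  [-1.8,-21.6,0,0,0,-9.5],
  [-2.6,-26.1,0,0,0,-11.5],
  [-3.6,-30.6,0,0,0,-13.5],
  [-4.8,-35,0,0,0,-15.5],
  [-6.1,-39.4,0,0,0,-17.5],
  [-7.5,-43.7,0,0,0,-19.5],
  [-9.1,-48,0,0,0,-21.5],
  [-10.9,-52.2,0,0,0,-23.5],
])

```text
t: 41.12
position: [0.5027, -0.1621, 0.0657]
tcp_rot: [0.0, 0.329, 0.944, 0.001]
wrist_force: [1.8, 0.1, 0.1]
finger_gap: 0.032
grasp_force: 0.7
```

Request:
arm_command([
  [-0.1,-3.4,0,0,0,-1.5],
  [-0.3,-8,0,0,0,-3.5],
  [-0.6,-12.6,0,0,0,-5.5],
  [-1.2,-17.1,0,0,0,-7.5],
  [-1.8,-21.6,0,0,0,-9.5],
  [-2.6,-26.1,0,0,0,-11.5],
  [-3.1,-28.3,0,0,0,-12.5],
  [-3.6,-30.6,0,0,0,-13.5],
  [-4.1,-32.8,0,0,0,-14.5],
])

```text
t: 41.87
position: [0.4854, -0.1901, 0.0655]
tcp_rot: [0.0, 0.208, 0.978, 0.0]
wrist_force: [0.3, 1.4, 0.4]
finger_gap: 0.032
grasp_force: 0.7
```

```bash
python3 - <<'E'
from h import *
from bench import monitor
s=monitor.state();p=s['position'];print(p,s['wrist_force'],s['grasp_force'],'angle',np.degrees(np.arctan2(p[1]+.2435,p[0]-.606)),np.hypot(p[1]+.2435,p[0]-.606))
E
```

```text
[ 0.48535824 -0.1900837   0.06554694] [0.29894095 1.3890103  0.39566227] 0.7137109525501728 angle 156.11777489950896 0.13193837546162565
```

Request:
arm_command([
  [-0.1,-2.3,0,0,0,-1],
  [-0.1,-4.6,0,0,0,-2],
  [-0.4,-9.2,0,0,0,-4],
  [-0.4,-9.2,0,0,0,-4],
])

```text
t: 42.2
position: [0.482, -0.1991, 0.0655]
tcp_rot: [0.0, 0.173, 0.985, 0.0]
wrist_force: [-0.5, 0.0, -0.7]
finger_gap: 0.0318
grasp_force: 0.0
```

Request:
arm_command([
  [-0.1,-2.3,0,0,0,-1],
  [-0.1,-4.6,0,0,0,-2],
  [-0.1,-4.6,0,0,0,-2],
])

```text
t: 42.45
position: [0.4809, -0.203, 0.0655]
tcp_rot: [0.0, 0.157, 0.988, 0.001]
wrist_force: [1.3, 1.4, -0.0]
finger_gap: 0.0321
grasp_force: 1.3
```

Request:
arm_command([
  [-0.1,-2.3,0,0,0,-1],
  [-0.1,-4.6,0,0,0,-2],
  [-0.1,-4.6,0,0,0,-2],
])

```text
t: 42.7
position: [0.4812, -0.2038, 0.0654]
tcp_rot: [0.001, 0.141, 0.99, 0.003]
wrist_force: [14.0, 32.9, -1.2]
finger_gap: 0.032
grasp_force: 17.7
```

The table has met the index stop (35 N on the pads). I'll back off to centre, rise and check.

Request:
arm_command([
  [0,3,0,0,0,0],
  [0,6,0,0,0,0],
  [0,6,0,0,0,0],
  [0,6,0,0,0,0],
])

```text
t: 43.03
position: [0.481, -0.2018, 0.0655]
tcp_rot: [0.0, 0.14, 0.99, 0.0]
wrist_force: [-0.6, -0.3, 0.3]
finger_gap: 0.0322
grasp_force: 0.0
```

```bash
python3 - <<'E'
from bench import monitor
s=monitor.state();print(s['position'],s['wrist_force'],s['grasp_force'])
E
```

```text
[ 0.48103083 -0.20183489  0.06550638] [-0.60502374 -0.32563147  0.32462687] 0.0
```

Request:
arm_command([
  [0,1,0,0,0,0],
  [0,1,0,0,0,0],
  [0,1,-10,0,0,0],
  [0,1,-30,0,0,0],
  [0,1,-60,0,0,0],
  [0,1,-100,0,0,0],
  [0,1,-140,0,0,0],
  [0,1,-180,0,0,0],
  [0,1,-215,0,0,0],
  [0,1,-235,0,0,0],
  [0,1,-235,0,0,0],
], claw=0)

```text
t: 43.95
position: [0.4831, -0.2019, 0.3066]
tcp_rot: [0.005, 0.14, 0.99, -0.001]
wrist_force: [0.6, 0.3, -0.3]
finger_gap: 0.0428
grasp_force: 0.0
```

Request:
arm_command([
  [20,0,0,0,0,0],
  [50,0,0,0,0,0],
  [90,0,0,0,0,0],
  [120,0,0,0,0,0],
  [150,0,0,0,0,0],
  [150,0,0,0,0,0],
  [150,0,0,0,0,0],
  [150,0,0,0,0,0],
])

```text
t: 44.62
position: [0.3376, -0.1596, 0.3008]
tcp_rot: [0.001, 0.14, 0.99, 0.0]
wrist_force: [1.2, -0.1, -0.0]
finger_gap: 0.0428
grasp_force: 0.0
```

```bash
python3 - <<'E'
from h import *
from bench import capture
T=capture('top');S=capture('scene');cv2.imwrite('pics/top9.png',T);cv2.imwrite('pics/scene9.png',S)
c=np.array([.606,-.2435])
for n,im,b in(('top',T,(330,195,372,240)),('scene',S,(255,190,305,235))):
    for r in blobs(im,b,(0,0,0),(180,255,85),8,120):
        x=onz(n,r['c'],.06)[:2]; print(n,'dark',r['c'].round(1),r['wh'].round(1),x.round(3),'r',np.hypot(*(x-c)).round(3),'ang',np.degrees(np.arctan2(*(x-c)[::-1])).round(1))
# predicted knob at index 1.05
a=np.radians(101+60.2);k=np.r_[c+.13*np.array([np.cos(a),np.sin(a)]),.06];print('pred',proj('top',k),proj('scene',k))
# tote bar ends and lug in top
yaw=np.radians(11.5+60.2)
for d in(-.061,.061): X=[c[0]-d*np.sin(yaw),c[1]+d*np.cos(yaw),.211];print('bar end pred',proj('top',X).round(1),proj('scene',X).round(1))
for n,im,b in(('top',T,(335,170,405,225)),('scene',S,(215,170,300,240))):
    for v in(200,225): print(n,v,[(r['c'].round(1).tolist(),r['wh'].round(1).tolist(),r['box'].round(1).tolist()) for r in blobs(im,b,(0,0,v),(180,30,255),20,400)])
E
```

```text
top dark [356.9 231.5] [8.1 1.9] [ 0.461 -0.19 ] r 0.155 ang 159.9
top dark [358.6 226.4] [4.4 4.9] [ 0.482 -0.197] r 0.132 ang 159.5
top dark [366.7 210.3] [11.2  4.1] [ 0.552 -0.233] r 0.055 ang 168.7
top dark [367.2 204.1] [3.2 3.5] [ 0.579 -0.235] r 0.029 ang 162.8
top dark [333.  204.3] [ 4.2 11.2] [ 0.577 -0.087] r 0.159 ang 100.4
top dark [354.8 199.1] [11.8  4.1] [ 0.6   -0.182] r 0.062 ang 95.2
top dark [338.4 195.9] [3. 5.] [ 0.614 -0.111] r 0.133 ang 86.6
scene dark [267.8 231.6] [6.3 2.8] [ 0.593 -0.206] r 0.04 ang 108.5
scene dark [259.9 228.7] [11.5 12.6] [ 0.583 -0.233] r 0.025 ang 156.7
scene dark [273.  209.7] [5.6 3.4] [ 0.503 -0.197] r 0.113 ang 155.7
scene dark [273.  202.2] [6.6 3.5] [ 0.471 -0.2  ] r 0.141 ang 162.1
scene dark [260.3 198.8] [5.7 5.8] [ 0.458 -0.245] r 0.148 ang -179.2
pred [359.57931281 226.31726237] [272.2323774  204.89271927]
bar end pred [378.4 179.4] [242.  222.4]
bar end pred [368.8 208.7] [259.  192.2]
top 200 [([373.8, 195.1], [3.0, 28.2], [[368.1, 207.5], [376.7, 180.7], [379.6, 181.6], [371.0, 208.5]])]
top 225 [([342.2, 199.9], [5.8, 11.9], [[337.4, 203.6], [342.9, 193.1], [348.0, 195.8], [342.5, 206.3]]), ([373.8, 194.8], [2.0, 27.0], [[368.6, 207.2], [377.1, 181.6], [379.0, 182.2], [370.5, 207.8]]), ([348.1, 184.7], [4.5, 14.0], [[342.8, 190.4], [348.6, 177.6], [352.7, 179.5], [346.9, 192.3]])]
scene 200 [([218.8, 230.6], [5.4, 22.0], [[212.6, 238.7], [219.5, 217.8], [224.7, 219.5], [217.8, 240.4]]), ([281.8, 214.3], [11.2, 6.1], [[275.2, 215.1], [277.1, 209.4], [287.8, 212.9], [285.9, 218.7]])]
scene 225 []
```

The bar sits where predicted, at (373.8,195.0) against a predicted (373.6,194.1). The knob is about 59–60° on from the loading stop, and the arm is clear. I'll settle a second, then hand in.

Request:
arm_command([
  [0,0,0,0,0,0],
  [0,0,0,0,0,0],
  [0,0,0,0,0,0],
  [0,0,0,0,0,0],
  [0,0,0,0,0,0],
  [0,0,0,0,0,0],
  [0,0,0,0,0,0],
  [0,0,0,0,0,0],
  [0,0,0,0,0,0],
  [0,0,0,0,0,0],
  [0,0,0,0,0,0],
  [0,0,0,0,0,0],
])

```text
t: 45.72
position: [0.3371, -0.1593, 0.3005]
tcp_rot: [0.0, 0.14, 0.99, 0.0]
wrist_force: [-0.5, 0.6, 1.0]
finger_gap: 0.0422
grasp_force: 0.0
```

```bash
python3 - <<'E'
from h import *
from bench import capture,workorder
T=capture('top'); print([(r['c'].round(1).tolist(),r['wh'].round(1).tolist()) for r in blobs(T,(335,170,405,225),(0,0,200),(180,30,255),20,400)])
print(workorder.sign_off())
E
```

```text
[([373.8, 195.0], [3.0, 28.2])]
the job is handed in; nothing more can be done
None
```

I handed the job in at about 46 s with all four rolls in the tote, the tote hanging on both prongs, the turntable turned to its index stop and the arm clear; sign-off gave no verdict, so I can't confirm it passed.

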